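# Clear down the resin dosing station

### The arm

A 6-joint arm with a two-finger parallel gripper is mounted at the origin on the work surface. World frame = base frame: x ahead of the robot, y to its left, z up, the work surface at z = 0. Lengths are in mm, angles in rad, forces in N, time in s.
With the tool pointing down it reaches from about 350 to 775 mm from the base axis. Payload 7.3 kg.
Tool frame: the origin (TCP) lies on the front face of the gripper's body, between the roots of the fingers; the fingertips stand 66 mm ahead of it and the grasp point (between the pads) lies 47 mm ahead of it (bot.tip_extent is the distance from the TCP to the fingertips, in mm); z points along the fingers, y is the line along which they close (so a half turn about z gives the same grasp; the last joint's range is limited). The gripper opens to 92 mm and grips with 3 to 60 N. Pads are 19 mm wide; open, the fingers measure 130 mm over their backs; the gripper's body (75 mm by 190 mm) begins 47 mm behind the grasp point.
Start: joints at [-1.341, 0.342, 1.524, -0, 1.275, -0.146], TCP at [192.706, -488.368, 292.241] pointing down, gripper open.
Joint ranges: [-2.53, 2.53], [-0.77, 2.02], [0.04, 2.7], [-1, 4.14], [0.28, 2.66], [-3.11, 3.11]. Speed limits (rad/s): [2.57, 2.57, 3.14, 3.14, 3.14, 3.14].

### API

Orientations are given as [roll, pitch, yaw] about the fixed x, y, z axes, in that order (R = Rz(yaw) Ry(pitch) Rx(roll)).
In Python, from plant import readout, viewer, order, bot gives the robot as it stands.
- The arm moves only by the shell command python3 -m creep 'ROWS'. ROWS is text: rows parted by semicolons, each of 7 numbers parted by spaces: the shift along the world's x, y, z in m, then the turn, a rotation vector about the world's x, y, z in rad, then the opening in per cent of the stroke, from 0 (shut) to 100 (fully open). A call has 1 to 8 rows; each row shifts and turns the commanded pose from where the row before left it; what a row does not reach is not made up. A row lasts 1/12 s, in which the tool goes at most 41.7 mm and 7.16 degrees, less where a joint would pass 70% of its speed; a pose out of reach is approached as far as the arm can. A call is refused whole if a number of a shift passes 0.0417 or a number of a turn 0.125, either way. A call with a gripper value outside its range is refused whole. The fingers move at their own pace and stop on an object; the grip force is fixed at half the most. Time passes only in rows, so rows that do not move let the fingers close. It gives the time, the measured TCP pose, the force, the opening and the grip force at its end, in the units of the state.
- readout.get_obs(): the state, without advancing time (a new reading comes with each control period).
- viewer.capture(name): name is "scene" or "top" or "wrist"; returns the picture (480x640x3 uint8, red, green, blue); there is no depth.
- viewer.camera_info(name): a dict with "fx", "fy", "cx", "cy" (pixels), "origin" and "rotation" of the camera in the world. Camera axes: x right, y up, looking along -z (the intrinsics and any distortion apply to the point x, -y, -z); pixel columns grow to the right and rows downward; lengths in mm; the calibration is good to about 2 mm. A picture is of the moment at which its call begins: read the wrist's pose just before it. camera_info takes no time and is no camera call; for the wrist camera it gives the pose at the moment of the call.
- order.close_job(): hands the job in; it is judged then, once.
The state is a dict: "time": time; "joint_positions": joint angles; "dq": joint speeds; "tau": joint torques, N m; "tool_pos": TCP position; "tcp_rot": TCP orientation; "contact_force": force on the tool from outside, world axes, zero at the start; "moment": the same for the moment, N m; "grip_width": finger opening in mm; "finger_force": force on a finger pad.
Only numpy, scipy, OpenCV 4.12 (cv2) and the standard library are available. Lean on these libraries where they do the work, as an engineer would, in place of code of your own. Each camera call takes 0.05 s, during which the arm holds its last target. There are 200 camera calls.

### The job

Put the resin dosing station back in order for the next shift. Stand the largest steel measuring cup on the square tray and nest all the other cups inside one another in it in order of size, each sitting flat on the floor of the next larger one; the handles may point any way. Stand all the stoppered measuring cylinders upright on the low riser shelf in one neat row, side by side with no more than about a foot's width (40 mm) between neighbouring feet, each foot against the back rail or within about 15 mm of it; never let a cylinder topple, and leave everything else on the bench where it is.

Things in the scene. Friction and masses are not known exactly. Their poses are not given: they have to be found in the camera images.
- cup_a: The largest of the steel measuring cups, open, slightly tapered, mouth up: 100 mm across the rim, 92 mm the base, 60 mm tall, wall 2.5, floor 7 mm thick, 190 g. Origin: centre of its underside, z up. Its handle is a level strap 14 mm wide, 5 mm thick, underside at rim height, running straight out along the cup's +x from the rim to 120.0 mm from the cup's axis.
- cup_b: The second largest of the steel measuring cups, open, slightly tapered, mouth up: 85 mm across the rim, 77 mm the base, 59 mm tall, wall 2.5, floor 7 mm thick, 150 g. Origin: centre of its underside, z up. Its handle is a level strap 14 mm wide, 5 mm thick, underside at rim height, running straight out along the cup's +x from the rim to 112.5 mm from the cup's axis. May be absent (None).
- cup_c: The third largest of the steel measuring cups, open, slightly tapered, mouth up: 70 mm across the rim, 62 mm the base, 58 mm tall, wall 2.5, floor 7 mm thick, 120 g. Origin: centre of its underside, z up. Its handle is a level strap 14 mm wide, 5 mm thick, underside at rim height, running straight out along the cup's +x from the rim to 105.0 mm from the cup's axis. May be absent (None).
- cup_d: The smallest of the steel measuring cups, open, slightly tapered, mouth up: 55 mm across the rim, 47 mm the base, 57 mm tall, wall 2.5, floor 7 mm thick, 90 g. Origin: centre of its underside, z up. Its handle is a level strap 14 mm wide, 5 mm thick, underside at rim height, running straight out along the cup's +x from the rim to 97.5 mm from the cup's axis. May be absent (None).
- cup_a_grip (a point): Grip point of cup_a: on the middle of its handle strap, 90.0 mm from the cup's axis along the cup's +x and 62.5 mm above its underside; axes as the cup's. In a nest each cup's underside is 7 mm above that of the next larger present; its handle then clears those below by about 1 mm.
- cup_b_grip (a point): Grip point of cup_b: on the middle of its handle strap, 82.5 mm from the cup's axis along the cup's +x and 61.5 mm above its underside; axes as the cup's.
- cup_c_grip (a point): Grip point of cup_c: on the middle of its handle strap, 75.0 mm from the cup's axis along the cup's +x and 60.5 mm above its underside; axes as the cup's.
- cup_d_grip (a point): Grip point of cup_d: on the middle of its handle strap, 67.5 mm from the cup's axis along the cup's +x and 59.5 mm above its underside; axes as the cup's.
- cyl_a: One of up to four alike stoppered measuring cylinders, white with dark rings, upright: round grey foot 44 mm across, 9 mm thick; barrel 26 mm across up to 145 mm, with a thin 29 mm lip; grey stopper 23 mm across to 165 mm. About 130 g, top-heavy, topples at about 13 degrees: grip the upper half, move steadily. Origin: centre of the foot's underside, z up; yaw means nothing. May be absent.
- cyl_b: One of up to four alike stoppered measuring cylinders, white with dark rings, upright: round grey foot 44 mm across, 9 mm thick; barrel 26 mm across up to 145 mm, with a thin 29 mm lip; grey stopper 23 mm across to 165 mm. About 130 g, top-heavy, topples at about 13 degrees: grip the upper half, move steadily. Origin: centre of the foot's underside, z up; yaw means nothing. May be absent.
- cyl_c: One of up to four alike stoppered measuring cylinders, white with dark rings, upright: round grey foot 44 mm across, 9 mm thick; barrel 26 mm across up to 145 mm, with a thin 29 mm lip; grey stopper 23 mm across to 165 mm. About 130 g, top-heavy, topples at about 13 degrees: grip the upper half, move steadily. Origin: centre of the foot's underside, z up; yaw means nothing. May be absent.
- cyl_d: One of up to four alike stoppered measuring cylinders, white with dark rings, upright: round grey foot 44 mm across, 9 mm thick; barrel 26 mm across up to 145 mm, with a thin 29 mm lip; grey stopper 23 mm across to 165 mm. About 130 g, top-heavy, topples at about 13 degrees: grip the upper half, move steadily. Origin: centre of the foot's underside, z up; yaw means nothing. May be absent.
- tray: A shallow square aluminium tray lying on the table, fixed: 170 mm square outside, floor 3 mm thick, rim 3 mm wide and 10 mm tall. Origin: centre of its underside; x and y along its sides.
- shelf: A low steel riser shelf on legs, fixed: top 120 mm deep (x) by 300 mm long (y), surface 70 mm above the table. A stop rail runs along its whole back, +x, edge: inner face at x = 50 mm, 16 mm above the surface; the front is open. Origin: on the table under the centre of the top, z up. A cylinder whose foot touches the rail has its centre at x = 28 mm.
- tape: A roll of amber tape lying flat, 72 mm across, 19 mm tall. Origin: centre of its underside. A bystander: not part of the job.
- paste_jar: A small white lidded jar, 58 mm across, 52 mm tall. Origin: centre of its underside. A bystander: not part of the job.
- spatula: A spatula lying on the table, about 250 mm long. Origin near its middle, on the table. A bystander: not part of the job.
- syringe: A paste syringe lying on the table, 22 mm across, about 130 mm long. Origin: on the table under its middle. A bystander: not part of the job.
Not all that is in view belongs to the job. What is shaped like the cup_d but pink or turquoise is not meant.

How it is judged (in metres and radians):
At the end, for the whole second after the job is handed in: Largest cup flat on the tray floor, within 45 mm of its centre; every other cup present fully down in the nest, upright, within 30 mm of its axis. Every cylinder present upright on the shelf, foot within 18 mm of the rail, another cylinder's centre within 90 mm. All at rest (horizontal distance between cup_a and tray below 0.045 m and z of cup_a in the frame of tray below 0.008 m and angle between each of cup_a, cup_b, cup_c, cup_d, cyl_a, cyl_b, cyl_c, cyl_d's own z axis and vertical below 0.07 rad and linear speed of each of cup_a, cup_b, cup_c, cup_d, cyl_a, cyl_b, cyl_c, cyl_d below 0.02 m/s and horizontal distance between each of cup_b, cup_c, cup_d and cup_a below 0.03 m and z of cup_b in the frame of cup_a between 0.003 and 0.011 m and z of cup_c in the frame of cup_a between 0.003 and 0.018 m and z of cup_d in the frame of cup_a between 0.003 and 0.025 m and x of cyl_a in the frame of shelf between 0.01 and 0.034 m and y of cyl_a in the frame of shelf between -0.14 and 0.14 m and z of cyl_a in the frame of shelf between 0.066 and 0.076 m and (horizontal distance between cyl_a and cyl_b below 0.09 m or horizontal distance between cyl_a and cyl_c below 0.09 m or horizontal distance between cyl_a and cyl_d below 0.09 m) and x of cyl_b in the frame of shelf between 0.01 and 0.034 m and y of cyl_b in the frame of shelf between -0.14 and 0.14 m and z of cyl_b in the frame of shelf between 0.066 and 0.076 m and (horizontal distance between cyl_b and cyl_a below 0.09 m or horizontal distance between cyl_b and cyl_c below 0.09 m or horizontal distance between cyl_b and cyl_d below 0.09 m) and x of cyl_c in the frame of shelf between 0.01 and 0.034 m and y of cyl_c in the frame of shelf between -0.14 and 0.14 m and z of cyl_c in the frame of shelf between 0.066 and 0.076 m and (horizontal distance between cyl_c and cyl_a below 0.09 m or horizontal distance between cyl_c and cyl_b below 0.09 m or horizontal distance between cyl_c and cyl_d below 0.09 m) and x of cyl_d in the frame of shelf between 0.01 and 0.034 m and y of cyl_d in the frame of shelf between -0.14 and 0.14 m and z of cyl_d in the frame of shelf between 0.066 and 0.076 m and (horizontal distance between cyl_d and cyl_a below 0.09 m or horizontal distance between cyl_d and cyl_b below 0.09 m or horizontal distance between cyl_d and cyl_c below 0.09 m)); the robot touches nothing.
It fails at once if a measuring cylinder topples (leans more than 35 degrees) (angle between any of cyl_a, cyl_b, cyl_c, cyl_d's own z axis and vertical above 0.6 rad).
It fails at once if a bystander is pushed more than 60 mm from where it was (distance of any of tape, paste_jar, spatula, syringe from where it was at the start of the episode above 0.06 m).
It fails at once if the jar is knocked over (angle between paste_jar's own z axis and vertical above 0.6 rad).
Of cup_b, cup_c, cup_d only 2 to 3 are there at a start; the rules pass over those that are not, and their reading is None.
Of cyl_a, cyl_b, cyl_c, cyl_d only 3 to 4 are there at a start; the rules pass over those that are not, and their reading is None.
At some moment in a run one of cup_a, cup_b, cup_c, cup_d may be knocked a few centimetres aside while the robot is not near it.
It also fails if it takes over 210 s, if anything falls off the work surface, if the arm or the gripper's body presses on something with over 40 N, if the wrist force passes 120 N, or if a joint passes its speed limit or range.

## Working session

There is one attempt and no reset: what is moved stays moved. The work goes in short steps, Python scripts to look and compute and a shell command to move; the robot and the scene stay as the last step left them, time stands still between calls to the robot, and variables do not carry over. Pictures are saved under pics/ and viewed, at most 14 in all, crops included, and the job is handed in when it is done.

```bash
ls; mkdir -p pics; python3 - <<'E'
from plant import readout, viewer, order, bot
import cv2
o=readout.get_obs(); print(o)
for n in ("scene","top","wrist"):
    im=viewer.capture(n); cv2.imwrite(f"pics/{n}0.png",im[:,:,::-1]); print(n,viewer.camera_info(n))
E
```

```text
pics
{'time': 0.0, 'joint_positions': array([-1.34098405e+00,  3.42721972e-01,  1.52502521e+00, -2.20104683e-05,
        1.27538011e+00, -1.45984980e-01]), 'dq': array([ 0.00213988,  0.00154336, -0.00022236,  0.00013003,  0.00239587,
       -0.00076554]), 'tau': array([-1.98570298e-03, -4.31247675e+01, -2.44218439e+01,  7.17400247e-02,
        5.59888990e-02, -8.35908418e-05]), 'tool_pos': array([ 192.63487024, -488.0519064 ,  291.54241156]), 'tcp_rot': array([-3.14007128e+00, -2.02415179e-04,  3.75803531e-01]), 'contact_force': array([ 0.32355276, -0.66469669,  0.25510657]), 'moment': array([ 0.03569245, -0.0624638 ,  0.05279682]), 'finger_force': 0.0, 'grip_width': 92.13089991070547}
scene {'fx': 513.4765978729556, 'fy': 513.4765978729556, 'cx': 322.10019805638643, 'cy': 237.6456137456648, 'origin': array([1333.88328754,  405.75434565,  652.07306822]), 'rotation': array([ 0.98810146, -0.02482742,  2.01110137])}
top {'fx': 583.0487653767918, 'fy': 583.0487653767918, 'cx': 316.1810062709876, 'cy': 235.38821964602442, 'origin': array([ 425.37475897,   60.22845227, 1399.3638843 ]), 'rotation': array([ 0.05391678, -0.02319578, -1.54748123])}
wrist {'fx': 366.1189190510149, 'fy': 366.1189190510149, 'cx': 318.4896532107085, 'cy': 241.78454612865337, 'origin': array([ 271.80138532, -457.54767376,  383.47939657]), 'rotation': array([-3.14367453e-01,  1.02628146e-03, -1.19419412e+00])}
```

View pics/top0.png

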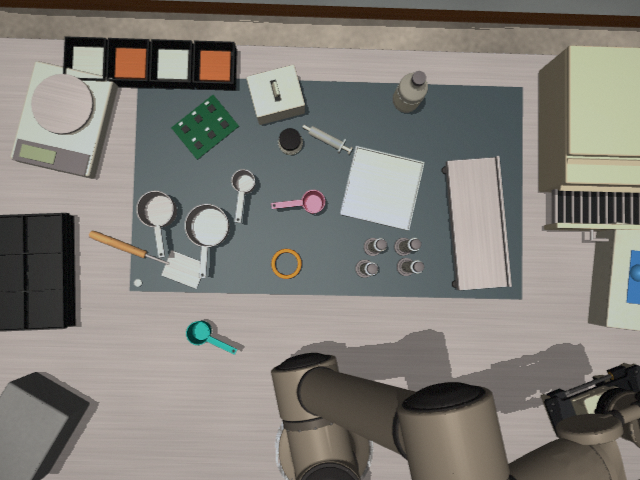

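View pics/scene0.png

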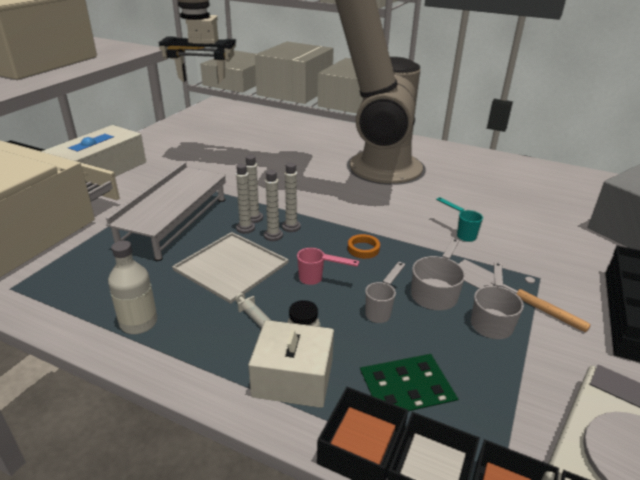

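Top view: steel cups at (208,225), (156,209) and (243,181). The pink (313,203) and turquoise (200,332) cups are decoys. Cylinders have their stoppers at about (378,243), (413,243), (370,267) and (416,266). The tray is at (383,188), and the shelf is at (480,223) with its rail on the right, towards -y. Next I'll measure.

```bash
cat > h.py <<'E'
import numpy as np, cv2
from scipy.spatial.transform import Rotation as Ro
from plant import readout, viewer, order, bot
def cam(n): 
    c=viewer.camera_info(n); c['R']=Ro.from_euler('xyz',c['rotation']).as_matrix(); return c
def proj(c,P):
    q=(np.atleast_2d(P)-c['origin'])@c['R']
    return np.c_[c['cx']+c['fx']*q[:,0]/-q[:,2], c['cy']+c['fy']*q[:,1]/q[:,2]]
def ray(c,uv):
    uv=np.atleast_2d(np.float64(uv)); d=np.c_[(uv[:,0]-c['cx'])/c['fx'],-(uv[:,1]-c['cy'])/c['fy'],-np.ones(len(uv))]
    return d@c['R'].T
def plane(c,uv,z):
    d=ray(c,uv); return c['origin']+d*((z-c['origin'][2])/d[:,2])[:,None]
def tri(obs):  # [(cam,uv),...] -> point, rms miss
    A=np.zeros((3,3));b=np.zeros(3);L=[]
    for c,uv in obs:
        d=ray(c,uv)[0];d/=np.linalg.norm(d);M=np.eye(3)-np.outer(d,d);A+=M;b+=M@c['origin'];L.append((M,c['origin']))
    p=np.linalg.solve(A,b);return p,[np.linalg.norm(M@(p-o)) for M,o in L]
def blobs(mask,amin=60):
    n,l,s,c=cv2.connectedComponentsWithStats(mask.astype(np.uint8));return [(i,s[i],c[i]) for i in range(1,n) if s[i][4]>=amin],l
E
python3 - <<'E'
from h import *
a=cv2.imread('pics/top0.png')[125:300,130:530]; b=cv2.imread('pics/scene0.png')[150:345,95:535]
cv2.imwrite('pics/c1.png',cv2.resize(a,None,fx=2,fy=2,interpolation=2)[:350])
cv2.imwrite('pics/z1.png',np.vstack([cv2.resize(a,(700,306),interpolation=2),cv2.resize(b,(700,290),interpolation=2)]))
for p in [(208,225),(220,215),(207,250),(60,250),(300,230),(383,188),(480,220),(378,243),(375,248),(185,268)]:
    print(p,cv2.imread('pics/top0.png')[p[1],p[0]], cv2.cvtColor(cv2.imread('pics/top0.png')[p[1]:p[1]+1,p[0]:p[0]+1],cv2.COLOR_BGR2HSV)[0,0])
m=cv2.imread('pics/top0.png').max(2)>90
B,l=blobs(m)
for i,s,c in B: print(s,c.round(1))
E
```

```text
(208, 225) [204 207 201] [ 75   7 207]
(220, 215) [200 206 200] [ 60   7 206]
(207, 250) [123 124 122] [ 75   4 124]
(60, 250) [52 53 53] [30  5 53]
(300, 230) [116 116 106] [ 90  22 116]
(383, 188) [204 205 199] [ 85   7 205]
(480, 220) [171 176 186] [ 10  21 186]
(378, 243) [130 131 138] [  4  15 138]
(375, 248) [168 168 166] [ 90   3 168]
(185, 268) [195 201 197] [ 50   8 201]
[ 173    0  467   16 3871] [477.4   4.8]
[     0     10    640    470 222760] [305.1 235.4]
[115  48  31  30 893] [130.   62.6]
[157  49  32  31 906] [172.3  63.9]
[200  51  31  30 883] [214.7  65. ]
[567 384  28  13  63] [581.2 390.1]
[583 392  21  22 231] [591.5 402.7]
[ 405  399  103   81 6264] [457.4 444.2]
[622 407  18  16 199] [631.2 414.3]
[ 288  419   61   55 2075] [317.4 444.1]
[ 541  425   99   55 3002] [603.1 458.4]
[356 434  12  37 169] [361.7 449. ]
[ 361  440   51   40 1303] [385.9 464.2]
```

View pics/z1.png

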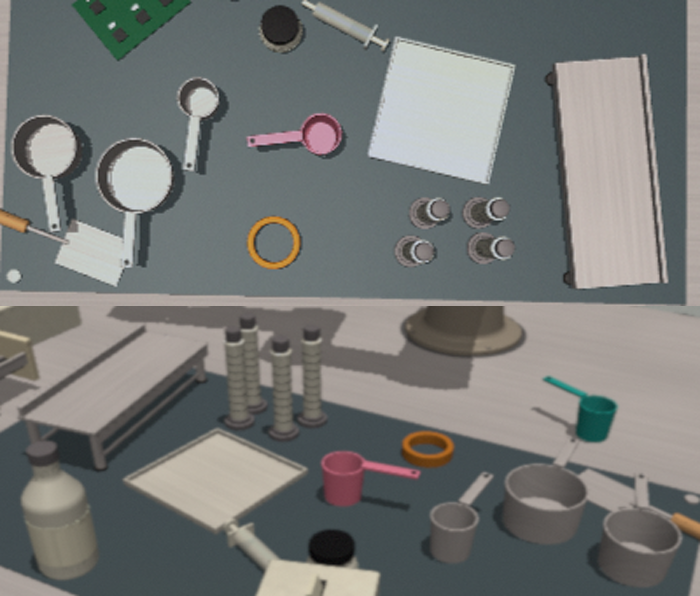

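The crop confirms the choice. Steel cups in crop pixels: largest (135,176), second (45,147), smallest (198,98). Pink (322,135) and turquoise are excluded. There are four cylinders. Next I'll triangulate.

```bash
python3 - <<'E'
from h import *
T,S=cam('top'),cam('scene')
t=lambda x,y:(130+x/1.75+0,125+y/1.75)
s=lambda x,y:(95+x/1.591,150+(y-306)/1.487)
for n,r,hd,q,qh in [('a',(135,176),(127,265),(545,490),(570,450)),('b',(45,147),(55,231),(640,534),(642,486)),('d',(198,98),(191,169),(454,520),(486,480))]:
    p,e=tri([(T,t(*r)),(S,s(*q))]); z=62
    h=plane(T,t(*hd),65)[0]; c=plane(T,t(*r),60)[0]
    print(n,p.round(),np.round(e,1),'c60',c.round(1),'tip',h.round(1),'len',np.linalg.norm((h-c)[:2]).round(),'yaw',np.arctan2(*(h-c)[1::-1]).round(3))
for n,f,k in [('tl',(429,212),(439,207)),('tr',(483,212),(496,207)),('bl',(411,252),(425,250)),('br',(488,249),(504,247))]:
    print(n,'foot',plane(T,t(*f),9)[0].round(1),'stop',plane(T,t(*k),165)[0].round(1),end=' ')
    for q in [(234,335),(248,322),(281,341),(312,332)]:
        p,e=tri([(T,t(*k)),(S,s(*q))])
        if e[0]<12: print(p.round(),e[0].round(1),end=' ')
    print()
print('tray',plane(T,[t(*p) for p in [(397,38),(514,65),(489,183),(369,157)]],10).round())
print('trays',plane(S,[s(*p) for p in [(218,431),(306,470),(220,528),(124,480)]],10).round())
print('shelf',plane(T,[t(*p) for p in [(556,63),(645,58),(662,283),(574,287)]],70).round())
print('shelfS',plane(S,[s(*p) for p in [(24,414),(97,433),(206,347),(145,330)]],70).round())
print('jar',plane(T,[t(281,28)],52).round(),'pink',plane(T,[t(322,135)],57),'tape',plane(T,[t(274,242)],19))
E
```

```text
a [515. 283.  52.] [0.6 0.6] c60 [514.8 281.4  60. ] tip [398.3 287.1  65. ] len 117.0 yaw 3.093
b [551. 403.  50.] [0.4 0.4] c60 [549.9 400.1  60. ] tip [440.3 381.7  65. ] len 111.0 yaw -2.976
d [621. 204.  50.] [0.7 0.7] c60 [619.8 202.2  60. ] tip [525.4 208.   65. ] len 95.0 yaw 3.08
tl foot [ 478.9 -111.9    9. ] stop [ 479.2 -104.6  165. ] [ 479. -104.  161.] 1.2 
tr foot [ 480.7 -186.     9. ] stop [ 480.9 -174.1  165. ] [ 481. -176.  155.] 0.2 [ 476. -164.  178.] 8.2 
bl foot [423.7 -88.3   9. ] stop [426.7 -88.6 165. ] [426. -87. 156.] 2.7 
br foot [ 430.3 -193.6    9. ] stop [ 432.6 -184.6  165. ] [ 436. -198.  129.] 7.1 [ 432. -186.  153.] 1.4 
tray [[ 718.  -63.   10.]
 [ 684. -226.   10.]
 [ 521. -193.   10.]
 [ 552.  -28.   10.]]
trays [[ 527. -184.   10.]
 [ 559.  -24.   10.]
 [ 717.  -55.   10.]
 [ 687. -222.   10.]]
shelf [[ 677. -269.   70.]
 [ 687. -387.   70.]
 [ 391. -412.   70.]
 [ 383. -296.   70.]]
shelfS [[ 683. -381.   70.]
 [ 677. -263.   70.]
 [ 395. -288.   70.]
 [ 387. -411.   70.]]
jar [[718.  96.  52.]] pink [[575.41715734  37.62396017  57.        ]] tape [[432.9081302   98.36708792  19.        ]]
```

```bash
python3 -m creep '0.017 0.029 0.008 0 0 -0.036 100;0.017 0.029 0.008 0 0 -0.036 100;0.017 0.029 0.008 0 0 -0.036 100;0.017 0.029 0.008 0 0 -0.036 100;0.017 0.029 0.008 0 0 -0.036 100;0.017 0.029 0.008 0 0 -0.036 100;0.017 0.029 0.008 0 0 -0.036 100;0.017 0.029 0.008 0 0 -0.034 100'
python3 -m creep '0.017 0.029 0.008 0 0 0 55;0.017 0.029 0.008 0 0 0 55;0.017 0.029 0.008 0 0 0 55;0.017 0.029 0.008 0 0 0 55;0 0 0 0 0 0 55;0 0 0 0 0 0 55'
python3 - <<'E'
from h import *
print(readout.get_obs()['tool_pos'],readout.get_obs()['tcp_rot'])
W=cam('wrist'); im=viewer.capture('wrist'); cv2.imwrite('pics/w1.png',im[:,:,::-1]); np.save('w1.npy',W,allow_pickle=True); print(W)
print(proj(W,[[479,-106,165],[481,-176,165],[427,-88,165],[432,-186,165]]).round())
E
```

```text
time: 0.82
tool_pos: [329.1, -254.7, 356.5]
tcp_rot: [-3.142, 0.0, 0.088]
contact_force: [1.6, 0.0, 0.5]
grip_width: 91.6
finger_force: 0.0
time: 1.32
tool_pos: [397.2, -139.1, 388.3]
tcp_rot: [3.141, -0.0, 0.094]
contact_force: [0.6, 0.1, 0.3]
grip_width: 56.4
finger_force: 0.0
[ 397.18746778 -139.13752209  388.33021737] [ 3.14112002e+00 -1.62809618e-04  9.37863627e-02]
{'fx': 366.1189190510149, 'fy': 366.1189190510149, 'cx': 318.4896532107085, 'cy': 241.78454612865337, 'origin': array([ 481.80808512, -131.5319481 ,  480.13117091]), 'rotation': array([-3.14321469e-01, -3.34027719e-04, -1.47621611e+00]), 'R': array([[ 9.44392624e-02,  9.46765729e-01,  3.07759453e-01],
       [-9.95530569e-01,  8.97095359e-02,  2.95141496e-02],
       [ 3.34027713e-04, -3.09171238e-01,  9.51006327e-01]])}
[[287. 123.]
 [372. 129.]
 [262. 184.]
 [376. 189.]]
```

View pics/w1.png

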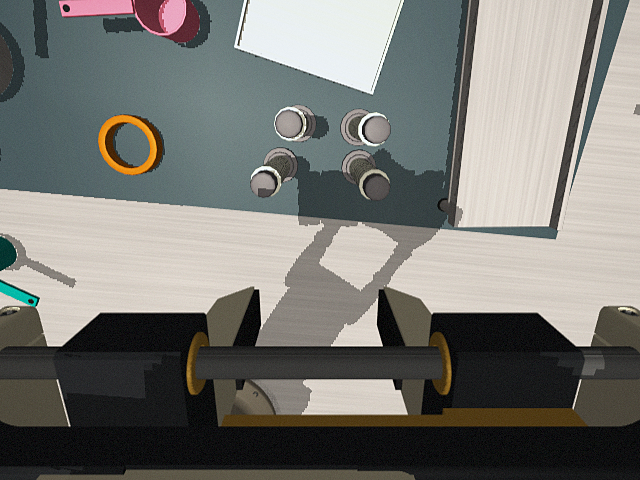

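Wrist view: stopper tops at (289,123), (375,128), (264,183) and (375,186); foot centres at about (303,122), (357,126), (281,163) and (357,168). Shelf edge is on the right.

```bash
python3 - <<'E'
from h import *
W=np.load('w1.npy',allow_pickle=True).item();T=cam('top')
t=lambda x,y:(130+x/1.75,125+y/1.75)
for n,w,k,f,wf in [('tl',(289,123),(439,207),(429,212),(301,123)),('tr',(375,128),(496,207),(483,212),(358,127)),('bl',(264,183),(425,250),(411,252),(281,163)),('br',(375,186),(504,247),(488,249),(358,167))]:
    print(n,'W165',plane(W,w,165)[0].round(1),'T165',plane(T,t(*k),165)[0].round(1),'tri',[np.round(x,1) for x in tri([(W,w),(T,t(*k))])],'foot W',plane(W,wf,9)[0].round(1),'T',plane(T,t(*f),9)[0].round(1))
# shelf corners from wrist: near front corner (455,228), rail far corners
print('shelf',plane(W,[(452,226),(557,230),(471,0),(596,0)],70).round(1), plane(W,[(235,48),(371,93)],10).round(1))
E
```

```text
tl W165 [ 479.4 -107.6  165. ] T165 [ 479.2 -104.6  165. ] tri [array([ 479.5, -106.5,  151.5]), array([0.3, 0.3])] foot W [ 479.5 -110.4    9. ] T [ 478.9 -111.9    9. ]
tr W165 [ 482.1 -178.3  165. ] T165 [ 480.9 -174.1  165. ] tri [array([ 482.9, -186.5,  103.9]), array([1.1, 1.1])] foot W [ 481.5 -180.5    9. ] T [ 480.7 -186.     9. ]
bl W165 [428.3 -89.6 165. ] T165 [426.7 -88.6 165. ] tri [array([427. , -89.1, 159.1]), array([0.4, 0.4])] foot W [429.2 -89.1   9. ] T [423.7 -88.3   9. ]
br W165 [ 434.8 -185.1  165. ] T165 [ 432.6 -184.6  165. ] tri [array([ 432.7, -187.4,  150.8]), array([0., 0.])] foot W [ 433.4 -186.6    9. ] T [ 430.3 -193.6    9. ]
shelf [[ 382.9 -296.9   70. ]
 [ 389.7 -419.8   70. ]
 [ 608.5 -268.2   70. ]
 [ 620.  -388.9   70. ]] [[ 554.3  -28.2   10. ]
 [ 521.3 -190.9   10. ]]
```

```bash
python3 -m creep '0.021 -0.01 0 0 0 0 55;0.021 -0.01 0 0 0 0 55;0.021 -0.01 0 0 0 0 55;0.021 -0.01 -0.01 0 0 0 55;0 0 -0.026 0 0 0 55;0 0 -0.026 0 0 0 55;0 0 -0.026 0 0 0 55;0 0 -0.026 0 0 0 55'
python3 -m creep '0 0 -0.026 0 0 0 55;0 0 -0.026 0 0 0 55;0 0 -0.022 0 0 0 55;0 0 -0.016 0 0 0 55;0 0 -0.01 0 0 0 55;0 0 0 0 0 0 55;0 0 0 0 0 0 55'
python3 -m creep '0 0 0 0 0 0 20;0 0 0 0 0 0 10;0 0 0 0 0 0 0;0 0 0 0 0 0 0;0 0 0 0 0 0 0;0 0 0 0 0 0 0'
```

```text
time: 2.03
tool_pos: [479.6, -182.1, 272.3]
tcp_rot: [-3.141, 0.001, 0.087]
contact_force: [-0.5, -0.1, 0.3]
grip_width: 50.3
finger_force: 0.0
time: 2.62
tool_pos: [480.3, -181.3, 174.2]
tcp_rot: [-3.141, 0.001, 0.088]
contact_force: [0.4, 0.0, 0.8]
grip_width: 50.2
finger_force: 0.0
time: 3.12
tool_pos: [481.0, -180.3, 174.8]
tcp_rot: [3.141, -0.001, 0.09]
contact_force: [-1.4, 1.0, 4.8]
grip_width: 25.2
finger_force: 30.0
```

```bash
python3 -m creep '0 0 0.005 0 0 0 0;0 0 0.01 0 0 0 0;0 0 0.015 0 0 0 0;0 0 0.018 0 0 0 0;0 0 0.018 0 0 0 0;0 0 0.016 0 0 0 0;0 0 0.012 0 0 0 0;0 0 0.006 0 0 0 0'
python3 -m creep '0.003 -0.003 0 0 0 0 0;0.006 -0.006 0 0 0 0 0;0.009 -0.01 0 0 0 0 0;0.011 -0.013 0 0 0 0 0;0.012 -0.014 0 0 0 0 0;0.012 -0.014 0 0 0 0 0;0.012 -0.014 0 0 0 0 0;0.012 -0.014 0 0 0 0 0'
python3 -m creep '0.012 -0.014 0 0 0 0 0;0.012 -0.014 0 0 0 0 0;0.012 -0.014 0 0 0 0 0;0.012 -0.013 0 0 0 0 0;0.011 -0.012 0 0 0 0 0;0.009 -0.009 0 0 0 0 0;0.005 -0.005 0 0 0 0 0;0.003 -0.003 0 0 0 0 0'
python3 -m creep '0 0 0 0 0 0 0;0 0 0 0 0 0 0;0 0 0 0 0 0 0'
python3 - <<'E'
from h import *
W=cam('wrist'); im=viewer.capture('wrist'); cv2.imwrite('pics/w2.png',im[:,:,::-1]); np.save('w2.npy',W,allow_pickle=True)
E
```

```text
time: 3.78
tool_pos: [481.1, -180.6, 276.6]
tcp_rot: [3.14, -0.003, 0.09]
contact_force: [1.1, -0.2, -1.2]
grip_width: 25.6
finger_force: 30.0
time: 4.45
tool_pos: [558.3, -269.4, 272.6]
tcp_rot: [-3.14, 0.002, 0.09]
contact_force: [0.1, 0.2, -1.0]
grip_width: 25.7
finger_force: 30.0
time: 5.12
tool_pos: [634.1, -353.5, 271.6]
tcp_rot: [-3.14, 0.002, 0.089]
contact_force: [0.6, -0.1, -2.5]
grip_width: 25.7
finger_force: 30.0
time: 5.37
tool_pos: [633.5, -352.1, 273.8]
tcp_rot: [-3.141, 0.001, 0.09]
contact_force: [0.1, 0.3, -0.8]
grip_width: 25.2
finger_force: 30.0
```

View pics/w2.png

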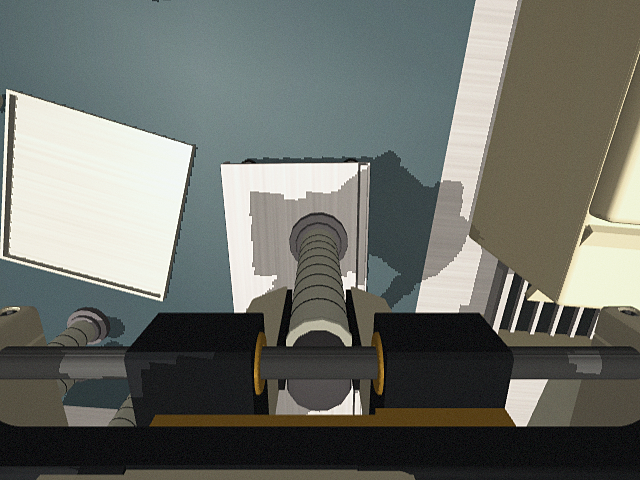

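Foot at (318,240), shelf far edge at row 163 from (221,163), rail inner face at column 358–360, tray corners (8,91), (195,147), (163,299).

```bash
python3 - <<'E'
from h import *
W=np.load('w2.npy',allow_pickle=True).item()
print('front',plane(W,[(221,164),(227,235),(232,300)],70).round(1))
print('railbase',plane(W,[(357,164),(359,280)],70).round(1),'railtop inner/outer',plane(W,[(359,164),(369,164)],86).round(1))
print('foot',plane(W,[(318.5,236)],109).round(1), plane(W,[(289,238),(348,238)],109).round(1))
c=plane(W,[(8,91),(195,147),(163,299)],10);print('tray',c.round(1),(c[0]+c[2])/2)
E
```

```text
front [[ 679.9 -270.4   70. ]
 [ 621.2 -276.    70. ]
 [ 560.6 -281.2   70. ]]
railbase [[ 689.7 -378.    70. ]
 [ 590.3 -392.1   70. ]] railtop inner/outer [[ 691.4 -377.7   86. ]
 [ 692.1 -385.1   86. ]]
foot [[ 639.4 -351.9  109. ]] [[ 635.9 -330.4  109. ]
 [ 639.8 -373.6  109. ]]
tray [[ 719.6  -63.6   10. ]
 [ 685.7 -230.8   10. ]
 [ 523.  -194.3   10. ]] [ 621.33635044 -128.96559193   10.        ]
```

```bash
python3 -m creep '0 -0.003 -0.003 0 0 0 0;0.001 -0.002 -0.007 0 0 0 0;0 0 -0.008 0 0 0 0;0 0 -0.005 0 0 0 0;0 0 -0.003 0 0 0 0;0 0 0 0 0 0 0;0 0 0 0 0 0 0'
python3 -m creep '0 0 -0.001 0 0 0 0;0 0 -0.001 0 0 0 0;0 0 0 0 0 0 0;0 0 0 0 0 0 0'
```

```text
time: 6.0
tool_pos: [634.7, -357.3, 248.0]
tcp_rot: [-3.141, 0.0, 0.09]
contact_force: [-0.3, 0.5, -1.4]
grip_width: 25.5
finger_force: 30.0
time: 6.33
tool_pos: [634.7, -357.3, 246.4]
tcp_rot: [3.141, -0.0, 0.09]
contact_force: [-0.2, -0.2, -2.7]
grip_width: 25.4
finger_force: 30.0
```

```bash
python3 -m creep '0 0 -0.001 0 0 0 0;0 0 -0.001 0 0 0 0;0 0 0 0 0 0 0;0 0 0 0 0 0 0'
```

```text
time: 6.67
tool_pos: [634.8, -357.4, 244.9]
tcp_rot: [3.141, -0.001, 0.09]
contact_force: [-0.4, 0.4, 3.6]
grip_width: 25.4
finger_force: 30.0
```

```bash
python3 -m creep '0 0 0 0 0 0 32;0 0 0 0 0 0 36;0 0 0 0 0 0 42;0 0 0 0 0 0 50;0 0 0 0 0 0 55;0 0 0.01 0 0 0 55;0 0 0.03 0 0 0 55;0 0 0.04 0 0 0 55'
python3 -m creep '-0.027 0.023 0.005 0 0 0 55;-0.035 0.03 0 0 0 0 55;-0.035 0.03 0 0 0 0 55;-0.035 0.03 0 0 0 0 55;-0.035 0.03 0 0 0 0 55;-0.025 0.02 0 0 0 0 55;-0.01 0.008 0 0 0 0 55;0 0 0 0 0 0 55'
python3 - <<'E'
from h import *
W=cam('wrist'); print(readout.get_obs()['tool_pos']); im=viewer.capture('wrist'); cv2.imwrite('pics/w3.png',im[:,:,::-1]); 
np.save('w3.npy',W,allow_pickle=True)
s=viewer.capture('scene');cv2.imwrite('pics/s3.png',s[:,:,::-1])
cv2.imwrite('pics/z3.png',np.hstack([im[:,:,::-1][:300,:400],s[150:350,95:345][:,:,::-1].repeat(1,0)[:200].copy() if 0 else cv2.resize(s[150:350,95:361][:,:,::-1],(399,300))]))
E
```

```text
time: 7.33
tool_pos: [633.9, -356.8, 321.9]
tcp_rot: [-3.137, 0.006, 0.09]
contact_force: [0.9, -0.8, 0.0]
grip_width: 50.1
finger_force: 0.0
time: 8.0
tool_pos: [444.4, -196.1, 331.0]
tcp_rot: [3.141, -0.001, 0.091]
contact_force: [0.8, -0.9, -0.1]
grip_width: 50.6
finger_force: 0.0
[ 444.41695206 -196.12580111  331.01920239]
```

View pics/z3.png

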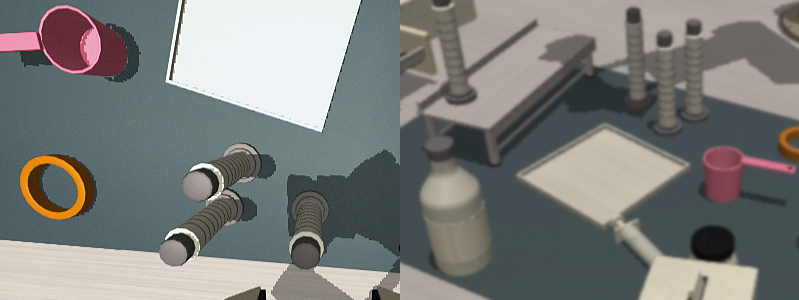

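The first cylinder stands against the rail. In this wrist view the stoppers are at (200,184), (177,250) and (306,252). I'll triangulate them against the first wrist view.

```bash
python3 - <<'E'
from h import *
A=np.load('w1.npy',allow_pickle=True).item();B=np.load('w3.npy',allow_pickle=True).item()
for n,w,k,f in [('tl',(289,123),(200,184),(242,162)),('bl',(264,183),(177,250),(226,208)),('br',(375,186),(306,252),(309,207))]:
    print(n,[np.round(x,1) for x in tri([(A,w),(B,k)])],plane(A,w,165)[0].round(1),plane(B,k,165)[0].round(1),'foot',plane(B,f,9)[0].round(1))
print(plane(B,[(168,81),(322,131)],10).round(1))
E
```

```text
tl [array([ 479.3, -107. ,  156.7]), array([0., 0.])] [ 479.4 -107.6  165. ] [ 480.8 -109.6  165. ] foot [ 480.4 -108.3    9. ]
bl [array([426.6, -88.7, 156.3]), array([0.3, 0.3])] [428.3 -89.6 165. ] [429.8 -92.1 165. ] foot [426.5 -91.3   9. ]
br [array([ 432.5, -187.7,  151.7]), array([0.4, 0.4])] [ 434.8 -185.1  165. ] [ 437. -188.  165.] foot [ 436.4 -186.6    9. ]
[[ 556.2  -29.8   10. ]
 [ 521.3 -193.6   10. ]]
```

```bash
python3 -m creep '-0.009 0.009 0 0 0 0 55;0 0 -0.02 0 0 0 55;0 0 -0.026 0 0 0 55;0 0 -0.026 0 0 0 55;0 0 -0.026 0 0 0 55;0 0 -0.025 0 0 0 55;0 0 -0.02 0 0 0 55;0 0 -0.01 0 0 0 55'
python3 -m creep '0 0 -0.004 0 0 0 55;0 0 0 0 0 0 55;0 0 0 0 0 0 20;0 0 0 0 0 0 10;0 0 0 0 0 0 0;0 0 0 0 0 0 0;0 0 0 0 0 0 0'
```

```text
time: 8.77
tool_pos: [437.4, -189.5, 173.4]
tcp_rot: [-3.14, 0.003, 0.089]
contact_force: [-0.7, 0.3, 0.6]
grip_width: 50.5
finger_force: 0.0
time: 9.35
tool_pos: [437.3, -189.0, 172.8]
tcp_rot: [3.141, -0.001, 0.09]
contact_force: [-0.8, 0.0, 1.3]
grip_width: 25.6
finger_force: 29.9
```

```bash
python3 -m creep '0 0 0.005 0 0 0 0;0 0 0.01 0 0 0 0;0 0 0.015 0 0 0 0;0 0 0.018 0 0 0 0;0 0 0.018 0 0 0 0;0 0 0.016 0 0 0 0;0 0 0.012 0 0 0 0;0 0 0.006 0 0 0 0'
python3 -m creep '0.003 -0.003 0 0 0 0 0;0.006 -0.006 0 0 0 0 0;0.009 -0.01 0 0 0 0 0;0.01 -0.013 0 0 0 0 0;0.01 -0.014 0 0 0 0 0;0.01 -0.014 0 0 0 0 0;0.01 -0.014 0 0 0 0 0;0.01 -0.014 0 0 0 0 0'
python3 -m creep '0.01 -0.014 0 0 0 0 0;0.01 -0.014 0 0 0 0 0;0.01 -0.014 0 0 0 0 0;0.01 -0.013 0 0 0 0 0;0.01 -0.012 0 0 0 0 0;0.008 -0.009 0 0 0 0 0;0.005 -0.006 0 0 0 0 0;0.003 -0.003 0 0 0 0 0'
python3 -m creep '0 0 -0.003 0 0 0 0;0 0 -0.007 0 0 0 0;0 0 -0.008 0 0 0 0;0 0 -0.005 0 0 0 0;0 0 -0.003 0 0 0 0;0 0 -0.001 0 0 0 0;0 0 0 0 0 0 0;0 0 0 0 0 0 0'
```

```text
time: 10.02
tool_pos: [437.5, -189.1, 274.3]
tcp_rot: [3.14, -0.002, 0.09]
contact_force: [0.6, 0.5, -1.4]
grip_width: 25.6
finger_force: 29.9
time: 10.68
tool_pos: [505.7, -277.9, 270.6]
tcp_rot: [-3.14, 0.002, 0.09]
contact_force: [1.0, -0.4, -0.8]
grip_width: 25.7
finger_force: 29.9
time: 11.35
tool_pos: [571.5, -363.1, 269.8]
tcp_rot: [-3.14, 0.002, 0.089]
contact_force: [0.8, 0.8, -0.6]
grip_width: 25.5
finger_force: 29.9
time: 12.02
tool_pos: [571.2, -361.9, 245.6]
tcp_rot: [3.141, -0.0, 0.09]
contact_force: [-0.9, 0.2, -1.3]
grip_width: 25.3
finger_force: 29.9
```

```bash
python3 -m creep '0 0 -0.001 0 0 0 0;0 0 -0.001 0 0 0 0;0 0 -0.001 0 0 0 0;0 0 0 0 0 0 0;0 0 0 0 0 0 0'
```

```text
time: 12.43
tool_pos: [571.3, -361.9, 242.8]
tcp_rot: [3.141, -0.001, 0.09]
contact_force: [0.4, 0.4, 2.0]
grip_width: 25.6
finger_force: 30.0
```

```bash
python3 -m creep '0 0 0 0 0 0 32;0 0 0 0 0 0 36;0 0 0 0 0 0 42;0 0 0 0 0 0 50;0 0 0 0 0 0 55;0 0 0.01 0 0 0 55;0 0 0.03 0 0 0 55;0 0 0.04 0 0 0 55'
python3 -m creep '0 0.01 0.005 0 0 0 55;-0.012 0.035 0 0 0 0 55;-0.012 0.035 0 0 0 0 55;-0.012 0.035 0 0 0 0 55;-0.012 0.035 0 0 0 0 55;-0.012 0.035 0 0 0 0 55;-0.012 0.035 0 0 0 0 55;-0.012 0.02 0 0 0 0 55'
python3 -m creep '-0.007 0.014 0 0 0 0 55;0 0 0 0 0 0 55;0 0 0 0 0 0 55'
```

```text
time: 13.1
tool_pos: [570.3, -361.3, 320.2]
tcp_rot: [-3.137, 0.005, 0.09]
contact_force: [0.5, -0.1, 0.0]
grip_width: 50.5
finger_force: 0.0
time: 13.77
tool_pos: [486.2, -118.8, 328.4]
tcp_rot: [-3.141, -0.002, 0.091]
contact_force: [1.0, 0.3, -0.7]
grip_width: 50.6
finger_force: 0.0
time: 14.02
tool_pos: [480.3, -107.6, 328.4]
tcp_rot: [3.14, -0.002, 0.091]
contact_force: [0.2, -1.3, 0.5]
grip_width: 50.4
finger_force: 0.0
```

Down 154 and grip.

```bash
python3 -m creep '0 0 -0.02 0 0 0 55;0 0 -0.026 0 0 0 55;0 0 -0.026 0 0 0 55;0 0 -0.026 0 0 0 55;0 0 -0.024 0 0 0 55;0 0 -0.018 0 0 0 55;0 0 -0.01 0 0 0 55;0 0 -0.004 0 0 0 55'
python3 -m creep '0 0 0 0 0 0 55;0 0 0 0 0 0 20;0 0 0 0 0 0 10;0 0 0 0 0 0 0;0 0 0 0 0 0 0;0 0 0 0 0 0 0'
python3 -m creep '0 0 0.005 0 0 0 0;0 0 0.01 0 0 0 0;0 0 0.015 0 0 0 0;0 0 0.018 0 0 0 0;0 0 0.018 0 0 0 0;0 0 0.016 0 0 0 0;0 0 0.012 0 0 0 0;0 0 0.006 0 0 0 0'
```

```text
time: 14.68
tool_pos: [480.1, -108.9, 171.4]
tcp_rot: [-3.141, 0.002, 0.089]
contact_force: [-0.5, 0.3, 0.4]
grip_width: 50.8
finger_force: 0.0
time: 15.18
tool_pos: [480.3, -107.9, 173.7]
tcp_rot: [3.141, -0.001, 0.09]
contact_force: [-1.2, 0.0, 2.5]
grip_width: 25.2
finger_force: 30.0
time: 15.85
tool_pos: [480.5, -108.0, 275.2]
tcp_rot: [3.14, -0.002, 0.09]
contact_force: [0.8, -0.7, -1.9]
grip_width: 25.1
finger_force: 30.0
```

```bash
python3 -m creep '0.001 -0.003 0 0 0 0 0;0.001 -0.007 0 0 0 0 0;0.001 -0.011 0 0 0 0 0;0.001 -0.014 0 0 0 0 0;0.001 -0.014 0 0 0 0 0;0.001 -0.014 0 0 0 0 0;0.002 -0.014 0 0 0 0 0;0.001 -0.014 0 0 0 0 0'
python3 -m creep '0.001 -0.014 0 0 0 0 0;0.001 -0.014 0 0 0 0 0;0.001 -0.014 0 0 0 0 0;0.001 -0.014 0 0 0 0 0;0.001 -0.014 0 0 0 0 0;0.001 -0.014 0 0 0 0 0;0.002 -0.014 0 0 0 0 0;0.001 -0.014 0 0 0 0 0'
python3 -m creep '0.001 -0.014 0 0 0 0 0;0.001 -0.014 0 0 0 0 0;0.001 -0.012 0 0 0 0 0;0.002 -0.009 0 0 0 0 0;0.001 -0.005 0 0 0 0 0;0.001 -0.003 0 0 0 0 0;0 0 0 0 0 0 0'
python3 -m creep '0 0 -0.003 0 0 0 0;0 0 -0.007 0 0 0 0;0 0 -0.008 0 0 0 0;0 0 -0.005 0 0 0 0;0 0 -0.003 0 0 0 0;0 0 -0.001 0 0 0 0;0 0 0 0 0 0 0;0 0 0 0 0 0 0'
python3 -m creep '0 0 -0.001 0 0 0 0;0 0 -0.001 0 0 0 0;0 0 -0.001 0 0 0 0;0 0 0 0 0 0 0;0 0 0 0 0 0 0'
```

```text
time: 16.52
tool_pos: [489.3, -200.8, 273.0]
tcp_rot: [-3.142, 0.0, 0.089]
contact_force: [-0.2, 0.3, -2.4]
grip_width: 25.7
finger_force: 30.0
time: 17.18
tool_pos: [498.3, -312.3, 273.2]
tcp_rot: [3.142, -0.0, 0.09]
contact_force: [0.2, 0.6, -1.8]
grip_width: 25.3
finger_force: 30.0
time: 17.77
tool_pos: [505.3, -368.2, 273.0]
tcp_rot: [-3.141, 0.0, 0.09]
contact_force: [0.5, 0.7, -1.3]
grip_width: 25.3
finger_force: 30.0
time: 18.43
tool_pos: [505.3, -368.0, 246.4]
tcp_rot: [3.141, -0.0, 0.09]
contact_force: [0.4, -0.0, -1.3]
grip_width: 25.4
finger_force: 30.0
time: 18.85
tool_pos: [505.3, -368.0, 243.8]
tcp_rot: [3.141, -0.001, 0.09]
contact_force: [-0.7, -0.0, 3.4]
grip_width: 25.6
finger_force: 30.0
```

```bash
python3 -m creep '0 0 0 0 0 0 32;0 0 0 0 0 0 36;0 0 0 0 0 0 42;0 0 0 0 0 0 50;0 0 0 0 0 0 55;0 0 0.01 0 0 0 55;0 0 0.03 0 0 0 55;0 0 0.04 0 0 0 55'
python3 -m creep '0 0.01 0.005 0 0 0 55;-0.01 0.035 0 0 0 0 55;-0.01 0.035 0 0 0 0 55;-0.01 0.035 0 0 0 0 55;-0.01 0.035 0 0 0 0 55;-0.01 0.035 0 0 0 0 55;-0.01 0.035 0 0 0 0 55;-0.01 0.035 0 0 0 0 55'
python3 -m creep '-0.006 0.02 0 0 0 0 55;0 0.001 0 0 0 0 55;0 0 0 0 0 0 55;0 0 0 0 0 0 55'
```

```text
time: 19.52
tool_pos: [504.3, -367.2, 321.6]
tcp_rot: [-3.136, 0.005, 0.09]
contact_force: [0.8, -0.0, 0.7]
grip_width: 50.6
finger_force: 0.0
time: 20.18
tool_pos: [434.4, -111.4, 329.1]
tcp_rot: [3.141, -0.002, 0.089]
contact_force: [0.8, -0.3, -0.0]
grip_width: 50.0
finger_force: 0.0
time: 20.52
tool_pos: [429.6, -92.4, 328.9]
tcp_rot: [3.14, -0.001, 0.09]
contact_force: [0.3, -0.4, -0.4]
grip_width: 50.6
finger_force: 0.0
```

```bash
python3 -m creep '0 0.001 -0.02 0 0 0 55;0 0 -0.026 0 0 0 55;0 0 -0.026 0 0 0 55;0 0 -0.026 0 0 0 55;0 0 -0.024 0 0 0 55;0 0 -0.018 0 0 0 55;0 0 -0.01 0 0 0 55;0 0 -0.004 0 0 0 55'
python3 -m creep '0 0 0 0 0 0 55;0 0 0 0 0 0 20;0 0 0 0 0 0 10;0 0 0 0 0 0 0;0 0 0 0 0 0 0;0 0 0 0 0 0 0'
python3 -m creep '0 0 0.005 0 0 0 0;0 0 0.01 0 0 0 0;0 0 0.015 0 0 0 0;0 0 0.018 0 0 0 0;0 0 0.018 0 0 0 0;0 0 0.016 0 0 0 0;0 0 0.012 0 0 0 0;0 0 0.006 0 0 0 0'
python3 -m creep '0.001 -0.003 0 0 0 0 0;0.001 -0.007 0 0 0 0 0;0.001 -0.011 0 0 0 0 0;0.001 -0.015 0 0 0 0 0;0.001 -0.015 0 0 0 0 0;0.001 -0.015 0 0 0 0 0;0.001 -0.015 0 0 0 0 0;0.001 -0.015 0 0 0 0 0'
python3 -m creep '0.001 -0.015 0 0 0 0 0;0.001 -0.015 0 0 0 0 0;0.001 -0.015 0 0 0 0 0;0 -0.015 0 0 0 0 0;0 -0.015 0 0 0 0 0;0 -0.015 0 0 0 0 0;0 -0.015 0 0 0 0 0;0 -0.015 0 0 0 0 0'
python3 -m creep '0 -0.015 0 0 0 0 0;0 -0.015 0 0 0 0 0;0 -0.013 0 0 0 0 0;0 -0.009 0 0 0 0 0;0 -0.006 0 0 0 0 0;0 -0.003 0 0 0 0 0;0 0 0 0 0 0 0;0 0 0 0 0 0 0'
```

```text
time: 21.18
tool_pos: [428.9, -92.0, 172.4]
tcp_rot: [-3.14, 0.003, 0.088]
contact_force: [0.3, 0.8, 0.1]
grip_width: 50.4
finger_force: 0.0
time: 21.68
tool_pos: [429.3, -90.9, 174.7]
tcp_rot: [3.141, -0.001, 0.09]
contact_force: [-0.3, 1.0, 2.2]
grip_width: 25.6
finger_force: 30.0
time: 22.35
tool_pos: [429.5, -91.0, 276.1]
tcp_rot: [3.14, -0.002, 0.09]
contact_force: [0.1, 0.3, -1.7]
grip_width: 25.8
finger_force: 30.0
time: 23.02
tool_pos: [436.8, -188.6, 273.1]
tcp_rot: [-3.141, 0.002, 0.089]
contact_force: [-0.4, 0.3, -1.8]
grip_width: 25.8
finger_force: 30.0
time: 23.68
tool_pos: [440.1, -308.4, 274.2]
tcp_rot: [3.142, 0.0, 0.09]
contact_force: [0.4, 0.2, -1.4]
grip_width: 25.6
finger_force: 30.0
time: 24.35
tool_pos: [440.2, -367.5, 274.2]
tcp_rot: [-3.141, 0.0, 0.09]
contact_force: [0.4, 0.4, -1.4]
grip_width: 25.5
finger_force: 30.0
```

Shift 7 mm toward the rail, then down to about 244.

```bash
python3 -m creep '0 -0.004 -0.003 0 0 0 0;0 -0.003 -0.007 0 0 0 0;0 0 -0.008 0 0 0 0;0 0 -0.005 0 0 0 0;0 0 -0.003 0 0 0 0;0 0 -0.001 0 0 0 0;0 0 0 0 0 0 0;0 0 0 0 0 0 0'
python3 -m creep '0 0 -0.001 0 0 0 0;0 0 -0.001 0 0 0 0;0 0 -0.001 0 0 0 0;0 0 0 0 0 0 0;0 0 0 0 0 0 0'
```

```text
time: 25.02
tool_pos: [440.3, -374.9, 247.4]
tcp_rot: [3.141, -0.0, 0.09]
contact_force: [0.5, 0.4, -1.6]
grip_width: 25.4
finger_force: 30.0
time: 25.43
tool_pos: [440.3, -375.0, 244.7]
tcp_rot: [3.141, -0.001, 0.09]
contact_force: [-0.2, 0.9, 2.1]
grip_width: 25.4
finger_force: 30.0
```

```bash
python3 -m creep '0 0 0 0 0 0 32;0 0 0 0 0 0 36;0 0 0 0 0 0 42;0 0 0 0 0 0 50;0 0 0 0 0 0 55;0 0 0.01 0 0 0 55;0 0 0.03 0 0 0 55;0 0 0.04 0 0 0 55'
python3 -m creep '0 0.01 0.02 0 0 0 55;0 0.038 0.02 0 0 0 50;0 0.038 0 0 0 0 45;0 0.038 0 0 0 0 45;0 0.038 0 0 0 0 45;0 0.038 0 0 0 0 45;0 0.038 0 0 0 0 45;0 0.038 0 0 0 0 45'
python3 -m creep '0 0.038 0 0 0 0 45;0 0.038 0 0 0 0 45;0 0.038 0 0 0 0 45;0 0.038 0 0 0 0 45;0 0.038 0 0 0 0 45;0 0.038 0 0 0 0 45;0 0.038 0 0 0 0 45;0 0.038 0 0 0 0 45'
python3 -m creep '-0.01 0.03 0 0 0 0 45;-0.01 0.03 0 0 0 0 45;-0.01 0.02 0 0 0 0 45;-0.01 0.01 0 0 0 0 45;0 0 0 0 0 0 45;0 0 0 0 0 0 45'
python3 - <<'E'
from h import *
W=cam('wrist'); im=viewer.capture('wrist'); cv2.imwrite('pics/w4.png',im[:,:,::-1]); np.save('w4.npy',W,allow_pickle=True)
s=viewer.capture('scene');t=viewer.capture('top');cv2.imwrite('pics/s4.png',s[:,:,::-1]);cv2.imwrite('pics/t4.png',t[:,:,::-1])
v=np.vstack([cv2.resize(s[120:270,80:320],(320,200)),cv2.resize(t[140:310,350:540],(320,280))])[:,:,::-1]
cv2.imwrite('pics/z4.png',cv2.resize(np.hstack([im[:,:,::-1],v]),(800,400)))
E
```

```text
time: 26.1
tool_pos: [439.4, -374.1, 322.8]
tcp_rot: [-3.136, 0.004, 0.09]
contact_force: [0.8, -0.8, -0.8]
grip_width: 50.7
finger_force: 0.0
time: 26.77
tool_pos: [439.7, -98.3, 364.6]
tcp_rot: [3.141, -0.001, 0.089]
contact_force: [0.3, -0.2, 0.2]
grip_width: 41.2
finger_force: 0.0
time: 27.43
tool_pos: [439.7, 205.9, 364.7]
tcp_rot: [-3.141, -0.001, 0.09]
contact_force: [1.7, -1.1, -0.5]
grip_width: 41.1
finger_force: 0.0
time: 27.93
tool_pos: [399.9, 294.3, 364.3]
tcp_rot: [3.141, -0.001, 0.092]
contact_force: [0.9, -0.3, -0.2]
grip_width: 41.3
finger_force: 0.0
```

View pics/z4.png

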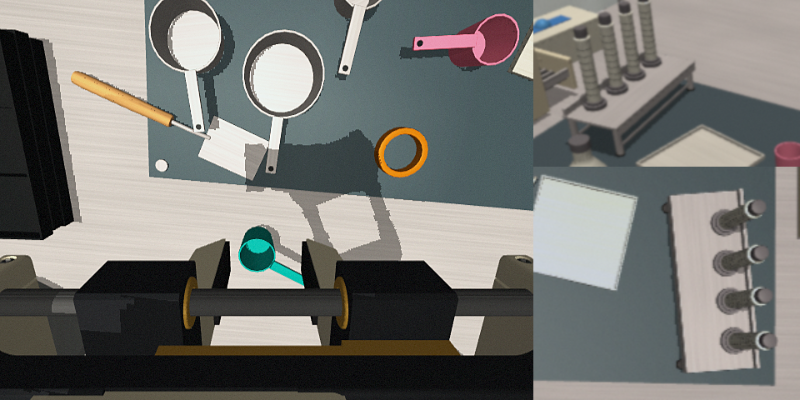

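Wrist view (full-size pixels): cup_a rim centre (341,89) with strap tip (325,208); cup_b rim centre (222,41) with tip (240,158); cup_d strap tip (414,89). All four cylinders stand in a row at the rail.

```bash
python3 - <<'E'
from h import *
W=np.load('w4.npy',allow_pickle=True).item();im=cv2.imread('pics/w4.png')
# strap of cup_a: segment in rows 150..205, print edges
g=cv2.cvtColor(im,cv2.COLOR_BGR2GRAY)
for r in (150,160,170,180,190,200,206,210): print(r,''.join('%4d'%v for v in g[r,312:345:2]))
for n,c,t,z in [('a',(340.5,89),(325,208),60),('b',(222,41),(240,158),59)]:
    C=plane(W,c,z)[0];H=plane(W,t,z+5)[0];d=H-C
    print(n,C.round(1),H.round(1),np.hypot(*d[:2]).round(1),'yaw',np.arctan2(d[1],d[0]).round(3))
T=cam('top');A=tri([(W,(340.5,89)),(T,(207.1,225.6))]);print(A)
print(tri([(W,(325,208)),(T,(202.6,276.4))]),tri([(W,(240,158)),(T,(161.4,257))]))
E
```

```text
150  123 120 122 122 119 115 116 255 241 239 241 235 239 239  61  64 131
160  121 121 118 120 120 119 185 244 236 239 236 237 255  51  68  53 120
170  235 234 235 236 246 181 244 236 237 238 234 242  18  65  59 129 119
180  148 147 149 144  40 163 146 142 148 141 146  92  64  65  63  68  66
190  143 157  54  62  91 160 146 157 152 146 162  62  64  67  69  68  61
200   56  64  64  35 161 107  16  28 161 155  53  70  64  67  67  63  69
206   61  66  66  89 169 161 152 165 154 156  60  65  70  64  64  60  63
210   66  61  61  64  65  61  65  60  65  65  61  62  60  65  60  68  64
a [518.8 282.8  60. ] [397.4 286.5  65. ] 121.5 yaw 3.111
b [551.1 401.7  59. ] [442.2 380.4  64. ] 111.0 yaw -2.949
(array([517.0480562 , 282.38333674,  56.08410449]), [np.float64(2.081386795885438), np.float64(2.0813867958851167)])
(array([398.33805285, 286.52662295,  68.73280828]), [np.float64(0.2060929692614719), np.float64(0.20609296926139764)]) (array([440.70218328, 383.48553558,  53.72115137]), [np.float64(1.02330770174173), np.float64(1.0233077017418213)])
```

```bash
python3 -m creep '0.014 -0.004 -0.02 0 0 -0.06 35;0.0135 -0.005 -0.02 0 0 -0.06 35;0 0 -0.03 0 0 0 35;0 0 -0.03 0 0 0 35;0 0 -0.03 0 0 0 35;0 0 -0.03 0 0 0 35;0 0 -0.03 0 0 0 35;0 0 -0.03 0 0 0 35'
python3 -m creep '0 0 -0.02 0 0 0 35;0 0 -0.01 0 0 0 35;0 0 -0.004 0 0 0 35;0 0 0 0 0 0 35;0 0 0 0 0 0 35'
python3 -m creep '0 0 0 0 0 0 12;0 0 0 0 0 0 6;0 0 0 0 0 0 0;0 0 0 0 0 0 0;0 0 0 0 0 0 0;0 0 0 0 0 0 0'
```

```text
time: 28.75
tool_pos: [428.4, 284.0, 142.6]
tcp_rot: [-3.141, -0.001, -0.032]
contact_force: [0.5, -0.6, -0.9]
grip_width: 32.0
finger_force: 0.0
time: 29.17
tool_pos: [428.6, 285.0, 110.7]
tcp_rot: [-3.141, -0.002, -0.031]
contact_force: [-0.0, -0.5, -1.1]
grip_width: 32.1
finger_force: 0.0
time: 29.67
tool_pos: [427.7, 285.2, 110.2]
tcp_rot: [-3.141, -0.001, -0.03]
contact_force: [-2.3, 0.8, 4.8]
grip_width: 13.1
finger_force: 30.0
```

```bash
python3 -m creep '0 0 0.004 0 0 0 0;0 0 0.008 0 0 0 0;0 0 0.014 0 0 0 0;0 0 0.018 0 0 0 0;0 0 0.018 0 0 0 0;0 0 0.018 0 0 0 0;0 0 0.012 0 0 0 0;0 0 0.006 0 0 0 0'
python3 -m creep '0.0043 -0.005 0 0 0 0 0;0.0043 -0.01 0 0 0 0 0;0.0043 -0.015 0 0 0 0 0;0.0043 -0.0195 0 0 0 0 0;0.0043 -0.0195 0 0 0 0 0;0.0043 -0.0195 0 0 0 0 0;0.0043 -0.0195 0 0 0 0 0;0.0043 -0.0195 0 0 0 0 0'
python3 -m creep '0.0043 -0.0195 0 0 0 0 0;0.0043 -0.0195 0 0 0 0 0;0.0043 -0.0195 0 0 0 0 0;0.0043 -0.0195 0 0 0 0 0;0.0043 -0.0195 0 0 0 0 0;0.0043 -0.0195 0 0 0 0 0;0.0043 -0.0195 0 0 0 0 0;0.0043 -0.0195 0 0 0 0 0'
python3 -m creep '0.0043 -0.0195 0 0 0 0 0;0.0043 -0.0195 0 0 0 0 0;0.0043 -0.0195 0 0 0 0 0;0.0043 -0.0195 0 0 0 0 0;0.0043 -0.0195 0 0 0 0 0;0.0043 -0.015 0 0 0 0 0;0.0043 -0.01 0 0 0 0 0;0.0043 -0.005 0 0 0 0 0'
python3 -m creep '0 0 0 0 0 0 0;0 0 0 0 0 0 0'
python3 - <<'E'
from h import *
W=cam('wrist'); im=viewer.capture('wrist'); cv2.imwrite('pics/w5.png',im[:,:,::-1]); np.save('w5.npy',W,allow_pickle=True)
s=viewer.capture('scene');t=viewer.capture('top');cv2.imwrite('pics/s5.png',s[:,:,::-1]);cv2.imwrite('pics/t5.png',t[:,:,::-1])
v=np.vstack([cv2.resize(s[120:320,120:440],(384,240)),cv2.resize(t[130:290,130:386],(384,240))])[:,:,::-1]
cv2.imwrite('pics/z5.png',cv2.resize(np.hstack([im[:,:,::-1][:,120:536],v]),(800,480)))
E
```

```text
time: 30.33
tool_pos: [428.1, 285.1, 209.7]
tcp_rot: [-3.141, -0.002, -0.03]
contact_force: [0.4, 0.4, -2.5]
grip_width: 13.3
finger_force: 30.0
time: 31.0
tool_pos: [461.8, 155.4, 206.4]
tcp_rot: [3.141, 0.003, -0.031]
contact_force: [0.2, 0.3, -1.8]
grip_width: 13.2
finger_force: 30.0
time: 31.67
tool_pos: [495.9, -0.5, 206.4]
tcp_rot: [3.141, 0.003, -0.031]
contact_force: [-0.3, 0.5, -1.7]
grip_width: 13.3
finger_force: 30.0
time: 32.33
tool_pos: [530.8, -127.7, 206.9]
tcp_rot: [-3.141, 0.001, -0.032]
contact_force: [-1.0, 0.8, -2.5]
grip_width: 13.6
finger_force: 30.0
time: 32.5
tool_pos: [530.8, -125.7, 207.3]
tcp_rot: [-3.141, 0.001, -0.03]
contact_force: [0.4, 0.3, -1.7]
grip_width: 13.6
finger_force: 30.0
```

View pics/z5.png

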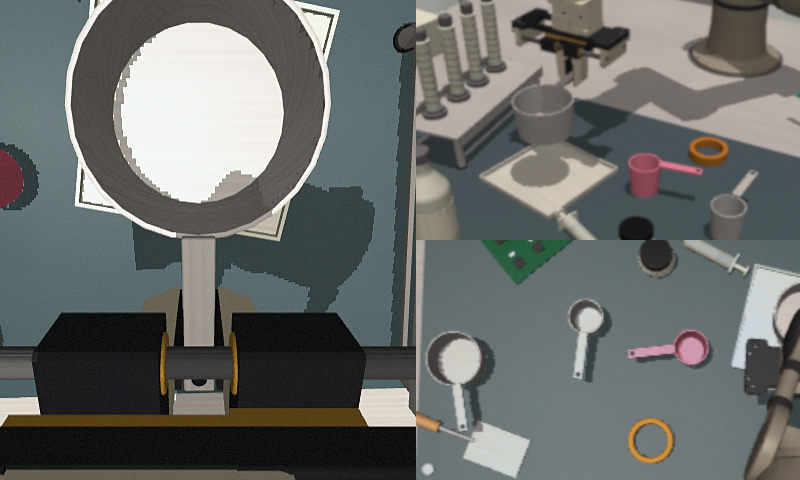

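Cup_a is held level over the tray, with its rim centred at about (318,110). I'll lower it.

```bash
python3 -m creep '0 -0.001 -0.006 0 0 0 0;0 -0.001 -0.014 0 0 0 0;0 0 -0.018 0 0 0 0;0 0 -0.018 0 0 0 0;0 0 -0.016 0 0 0 0;0 0 -0.01 0 0 0 0;0 0 -0.006 0 0 0 0;0 0 0 0 0 0 0'
python3 -m creep '0 0 -0.002 0 0 0 0;0 0 -0.002 0 0 0 0;0 0 -0.001 0 0 0 0;0 0 0 0 0 0 0'
```

```text
time: 33.32
tool_pos: [530.4, -127.6, 118.5]
tcp_rot: [-3.141, 0.002, -0.03]
contact_force: [-0.0, -0.4, -1.7]
grip_width: 13.2
finger_force: 30.0
time: 33.65
tool_pos: [531.2, -128.1, 115.1]
tcp_rot: [3.141, -0.001, -0.03]
contact_force: [-0.8, 0.7, -1.3]
grip_width: 13.3
finger_force: 30.0
```

```bash
python3 -m creep '0 0 -0.001 0 0 0 0;0 0 -0.001 0 0 0 0;0 0 0 0 0 0 0;0 0 0 0 0 0 0'
python3 -m creep '0 0 -0.001 0 0 0 0;0 0 0 0 0 0 0;0 0 0 0 0 0 0'
```

```text
time: 33.98
tool_pos: [531.0, -128.2, 113.4]
tcp_rot: [3.141, -0.001, -0.03]
contact_force: [-2.5, -0.2, 5.1]
grip_width: 13.5
finger_force: 30.0
time: 34.23
tool_pos: [530.5, -128.1, 112.9]
tcp_rot: [3.141, 0.0, -0.03]
contact_force: [-6.3, 1.2, 12.1]
grip_width: 13.2
finger_force: 30.0
```

```bash
python3 -m creep '0 0 0.001 0 0 0 18;0 0 0 0 0 0 22;0 0 0 0 0 0 26;0 0 0 0 0 0 32;0 0 0 0 0 0 35;0 0 0.02 0 0 0 35;0 0 0.035 0 0 0 35;0 0 0.04 0 0 0 35'
python3 -m creep '0 0 0.03 0 0 0 35;0 0 0.02 0 0 0 35;0 0 0 0 0 0 35;0 0 0 0 0 0 35'
python3 - <<'E'
from h import *
W=cam('wrist'); im=viewer.capture('wrist'); cv2.imwrite('pics/w6.png',im[:,:,::-1]); np.save('w6.npy',W,allow_pickle=True)
c=np.array([530.5+90,-128-2.7])
a=np.linspace(0,2*np.pi,40)
p=proj(W,np.c_[c[0]+50*np.cos(a),c[1]+50*np.sin(a),np.full(40,63)])
v=im[:,:,::-1].copy(); cv2.polylines(v,[p.round().astype(int)],True,(0,0,255),1); print(proj(W,[[*c,63]]))
cv2.imwrite('pics/z6.png',v[:330])
E
```

```text
time: 34.9
tool_pos: [529.8, -127.6, 206.7]
tcp_rot: [-3.14, 0.005, -0.03]
contact_force: [1.3, -0.0, 0.2]
grip_width: 32.1
finger_force: 0.0
time: 35.23
tool_pos: [531.2, -128.1, 258.4]
tcp_rot: [3.141, -0.002, -0.03]
contact_force: [-1.4, -0.1, -0.3]
grip_width: 32.2
finger_force: 0.0
[[317.79580481 117.09598625]]
```

View pics/z6.png

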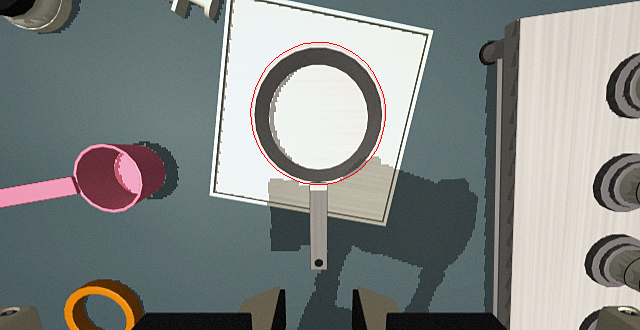

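Cup_a sits on the tray with its rim centred at (318,116), matching the prediction at (621,-131). Now cup_b.

```bash
python3 -m creep '-0.006 0.025 0.01 0 0 0.02 35;-0.006 0.037 0.01 0 0 0.02 35;-0.006 0.037 0.01 0 0 0.02 35;-0.006 0.037 0.01 0 0 0.02 35;-0.006 0.037 0.01 0 0 0.02 35;-0.006 0.037 0 0 0 0.02 35;-0.006 0.037 0 0 0 0.02 35;-0.006 0.037 0 0 0 0.02 35'
python3 -m creep '-0.006 0.037 0 0 0 0.02 35;-0.006 0.037 0 0 0 0.02 35;-0.006 0.037 0 0 0 0.02 35;-0.006 0.037 0 0 0 0 35;-0.006 0.03 0 0 0 0 35;-0.006 0.02 0 0 0 0 35;0 0 0 0 0 0 35;0 0 0 0 0 0 35'
python3 - <<'E'
from h import *
W=cam('wrist'); im=viewer.capture('wrist'); cv2.imwrite('pics/w7.png',im[:,:,::-1]); np.save('w7.npy',W,allow_pickle=True)
t=viewer.capture('top');cv2.imwrite('pics/t7.png',t[:,:,::-1])
cv2.imwrite('pics/z7.png',np.hstack([im[:300,:,::-1],cv2.resize(t[150:290,130:205,::-1],(160,300))]))
print(readout.get_obs()['tool_pos'])
E
```

```text
time: 35.95
tool_pos: [481.7, 157.6, 305.9]
tcp_rot: [3.141, 0.003, 0.131]
contact_force: [0.9, -0.4, 0.1]
grip_width: 31.9
finger_force: 0.0
time: 36.62
tool_pos: [446.0, 354.5, 305.4]
tcp_rot: [3.14, 0.004, 0.192]
contact_force: [-0.3, -0.1, -0.0]
grip_width: 31.9
finger_force: 0.0
[446.87376226 353.10298124 306.31187292]
```

View pics/z7.png

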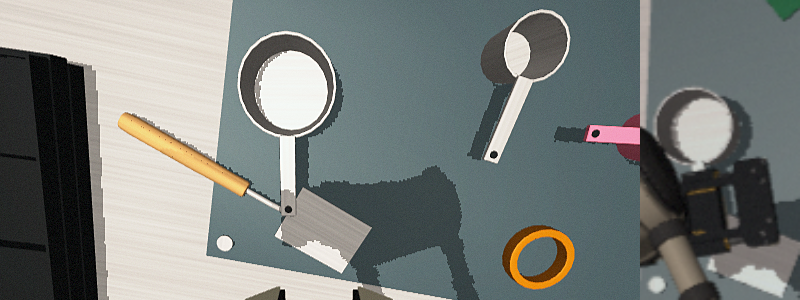

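Cup_b rim is centred at (287,83) with its strap tip at (288,217). Cup_d rim is at about (539,46) with its tip at (491,161).

```bash
python3 - <<'E'
from h import *
W=np.load('w7.npy',allow_pickle=True).item();V=np.load('w4.npy',allow_pickle=True).item()
for n,c,t,z,g in [('b',(287,83),(288,217),59,82.5),('d',(537,46),(491,161),57,67.5)]:
    C=plane(W,c,z)[0];H=plane(W,t,z+5)[0];d=(H-C)[:2];L=np.hypot(*d)
    print(n,C.round(1),H.round(1),L.round(1),'yaw',np.arctan2(d[1],d[0]).round(3),'grip',(C[:2]+d/L*g).round(1))
print(tri([(W,(288,217)),(V,(240,158))]),tri([(W,(491,161)),(V,(414,89))]))
E
```

```text
b [555.  402.2  59. ] [440.8 381.7  64. ] 116.0 yaw -2.964 grip [473.8 387.6]
d [623. 203.  57.] [526.3 211.4  62. ] 97.1 yaw 3.055 grip [555.8 208.8]
(array([441.51192846, 381.05636246,  64.04555505]), [np.float64(0.8863824470590226), np.float64(0.8863824470589512)]) (array([526.12934254, 208.35054231,  55.53999271]), [np.float64(0.0951898118136452), np.float64(0.0951898118134457)])
```

```bash
python3 -m creep '0.012 0.017 -0.01 0 0 0 35;0.012 0.017 -0.02 0 0 0 35;0 0 -0.03 0 0 0 35;0 0 -0.03 0 0 0 35;0 0 -0.03 0 0 0 35;0 0 -0.03 0 0 0 35;0 0 -0.025 0 0 0 35;0 0 -0.015 0 0 0 35'
python3 -m creep '0 0 -0.007 0 0 0 35;0 0 0 0 0 0 35;0 0 0 0 0 0 12;0 0 0 0 0 0 6;0 0 0 0 0 0 0;0 0 0 0 0 0 0;0 0 0 0 0 0 0;0 0 0 0 0 0 0'
```

```text
time: 37.38
tool_pos: [470.3, 385.5, 114.2]
tcp_rot: [3.139, 0.005, 0.188]
contact_force: [-0.8, 0.3, -0.6]
grip_width: 32.3
finger_force: 0.0
time: 38.05
tool_pos: [471.0, 388.1, 111.6]
tcp_rot: [-3.141, -0.001, 0.19]
contact_force: [-2.6, -1.8, 4.9]
grip_width: 13.6
finger_force: 30.0
```

```bash
python3 -m creep '0 0 0.004 0 0 0 0;0 0 0.01 0 0 0 0;0 0 0.016 0 0 0 0;0 0 0.02 0 0 0 0;0 0 0.02 0 0 0 0;0 0 0.02 0 0 0 0;0 0 0.014 0 0 0 0;0 0 0.006 0 0 0 0'
python3 -m creep '0.003 -0.005 0 0 0 0 0;0.003 -0.01 0 0 0 0.01 0;0.003 -0.015 0 0 0 0.02 0;0.003 -0.02 0 0 0 0.025 0;0.003 -0.02 0 0 0 0.025 0;0.003 -0.02 0 0 0 0.025 0;0.003 -0.02 0 0 0 0.025 0;0.003 -0.02 0 0 0 0.025 0'
python3 -m creep '0.003 -0.02 0 0 0 0.025 0;0.003 -0.02 0 0 0 0.025 0;0.003 -0.02 0 0 0 0.025 0;0.003 -0.02 0 0 0 0.025 0;0.003 -0.02 0 0 0 0.025 0;0.003 -0.02 0 0 0 0.025 0;0.003 -0.02 0 0 0 0.025 0;0.003 -0.02 0 0 0 0.025 0'
python3 -m creep '0.003 -0.02 0 0 0 0.025 0;0.003 -0.02 0 0 0 0.025 0;0.003 -0.02 0 0 0 0.025 0;0.003 -0.02 0 0 0 0.025 0;0.003 -0.02 0 0 0 0.025 0;0.003 -0.02 0 0 0 0.025 0;0.003 -0.02 0 0 0 0.025 0;0.003 -0.02 0 0 0 0.025 0'
python3 -m creep '0.003 -0.02 0 0 0 0.025 0;0.003 -0.02 0 0 0 0.025 0;0.003 -0.02 0 0 0 0.025 0;0.003 -0.02 0 0 0 0.02 0;0.003 -0.02 0 0 0 0.005 0;0.003 -0.015 0 0 0 0 0;0.003 -0.01 0 0 0 0 0;0.003 -0.005 0 0 0 0 0'
python3 -m creep '0 0 0 0 0 0 0;0 0 0 0 0 0 0;0 0 0 0 0 0 0'
python3 - <<'E'
from h import *
W=cam('wrist'); im=viewer.capture('wrist'); cv2.imwrite('pics/w8.png',im[:,:,::-1]); np.save('w8.npy',W,allow_pickle=True)
o=readout.get_obs(); P=o['tool_pos'];y=o['tcp_rot'][2]
a=np.linspace(0,2*np.pi,60);v=im[:,:,::-1].copy()
def circ(c,r,z,col): cv2.polylines(v,[proj(W,np.c_[c[0]+r*np.cos(a),c[1]+r*np.sin(a),np.full(60,z)]).round().astype(int)],True,col,1)
c=P[:2]+82.5*np.array([np.cos(y),np.sin(y)]); print(c,P,y)
circ(c,42.5,P[2]-111.6+59,(0,0,255)); circ((621,-130.7),50,63,(0,255,0))
s=viewer.capture('scene')[120:320,120:440,::-1]
cv2.imwrite('pics/z8.png',np.hstack([v[:400,160:560],cv2.resize(s,(400,400))]))
E
```

```text
time: 38.72
tool_pos: [471.4, 388.4, 223.6]
tcp_rot: [-3.14, -0.004, 0.19]
contact_force: [0.2, 1.1, -1.2]
grip_width: 13.4
finger_force: 30.0
time: 39.38
tool_pos: [494.4, 256.4, 219.3]
tcp_rot: [3.141, 0.003, 0.346]
contact_force: [0.2, -0.4, -0.7]
grip_width: 13.1
finger_force: 30.0
time: 40.05
tool_pos: [518.3, 96.6, 219.4]
tcp_rot: [-3.141, 0.002, 0.546]
contact_force: [0.4, 0.0, -2.0]
grip_width: 13.5
finger_force: 30.0
time: 40.72
tool_pos: [542.2, -63.3, 219.4]
tcp_rot: [-3.14, 0.002, 0.746]
contact_force: [0.9, -0.5, -1.6]
grip_width: 13.5
finger_force: 30.0
time: 41.38
tool_pos: [566.7, -193.4, 219.9]
tcp_rot: [-3.141, 0.001, 0.843]
contact_force: [0.1, 0.4, -0.7]
grip_width: 13.2
finger_force: 30.0
time: 41.63
tool_pos: [566.8, -191.0, 220.5]
tcp_rot: [-3.141, -0.0, 0.846]
contact_force: [-0.1, -1.1, -0.9]
grip_width: 13.3
finger_force: 30.0
[ 621.49348162 -129.27066097] [ 566.78806795 -191.02475164  220.62890674] 0.8458491237092622
```

View pics/z8.png

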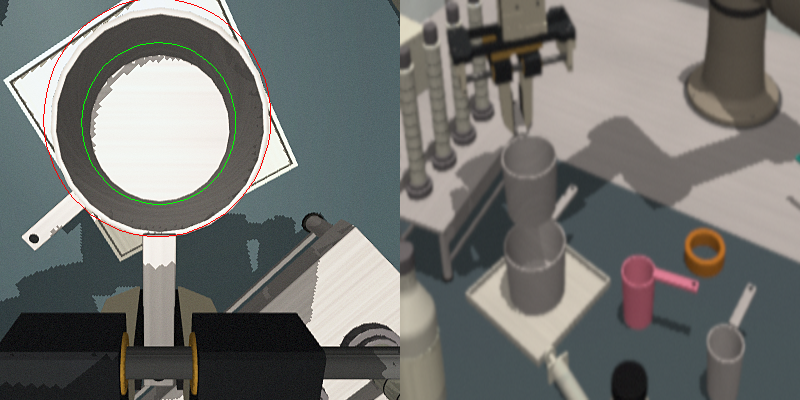

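Cup_b hangs over cup_a with its rim centred at about (159,122) in the crop, about 1 mm off cup_a's axis (green). I'll lower it.

```bash
python3 -m creep '0 0 -0.006 0 0 0 0;0 0 -0.014 0 0 0 0;0 0 -0.018 0 0 0 0;0 0 -0.014 0 0 0 0;0 0 -0.01 0 0 0 0;0 0 -0.01 0 0 0 0;0 0 -0.01 0 0 0 0;0 0 0 0 0 0 0'
python3 -m creep '0 0 -0.006 0 0 0 0;0 0 -0.004 0 0 0 0;0 0 -0.003 0 0 0 0;0 0 0 0 0 0 0;0 0 0 0 0 0 0'
python3 -m creep '0 0 -0.001 0 0 0 0;0 0 -0.001 0 0 0 0;0 0 0 0 0 0 0;0 0 0 0 0 0 0'
```

```text
time: 42.4
tool_pos: [566.1, -191.6, 136.6]
tcp_rot: [-3.139, 0.001, 0.845]
contact_force: [-0.2, 0.4, -1.2]
grip_width: 13.4
finger_force: 30.0
time: 42.82
tool_pos: [566.9, -192.1, 125.8]
tcp_rot: [3.141, -0.0, 0.845]
contact_force: [-0.4, -0.1, -1.2]
grip_width: 13.5
finger_force: 30.0
time: 43.15
tool_pos: [567.0, -192.1, 123.8]
tcp_rot: [3.141, -0.0, 0.845]
contact_force: [-0.0, -0.7, -0.6]
grip_width: 13.5
finger_force: 30.0
```

```bash
python3 -m creep '0 0 -0.001 0 0 0 0;0 0 -0.001 0 0 0 0;0 0 0 0 0 0 0;0 0 0 0 0 0 0'
python3 -m creep '0 0 -0.0005 0 0 0 0;0 0 -0.0005 0 0 0 0;0 0 0 0 0 0 0;0 0 0 0 0 0 0'
```

```text
time: 43.48
tool_pos: [567.0, -192.2, 122.1]
tcp_rot: [3.141, -0.0, 0.845]
contact_force: [-2.5, -0.9, 3.5]
grip_width: 13.6
finger_force: 30.0
time: 43.82
tool_pos: [566.8, -192.6, 121.6]
tcp_rot: [3.14, 0.001, 0.845]
contact_force: [-3.5, -1.8, 7.6]
grip_width: 13.2
finger_force: 30.0
```

```bash
python3 -m creep '0 0 0.001 0 0 0 18;0 0 0 0 0 0 22;0 0 0 0 0 0 26;0 0 0 0 0 0 32;0 0 0 0 0 0 35;0 0 0.02 0 0 0 35;0 0 0.035 0 0 0 35;0 0 0.04 0 0 0 35'
python3 -m creep '0 0 0.03 0 0 0 35;0 0 0.03 0 0 0 35;-0.004 0.02 0.015 0 0 -0.065 35;-0.004 0.03 0.01 0 0 -0.065 35;-0.004 0.03 0 0 0 -0.065 35;-0.004 0.03 0 0 0 -0.065 35;-0.004 0.03 0 0 0 -0.065 35;-0.004 0.03 0 0 0 -0.065 35'
python3 -m creep '-0.004 0.03 0 0 0 -0.065 35;-0.004 0.03 0 0 0 -0.065 35;-0.004 0.03 0 0 0 -0.065 35;-0.004 0.03 0 0 0 -0.065 35;-0.004 0.03 0 0 0 -0.065 35;-0.004 0.03 0 0 0 -0.065 35;-0.004 0.03 0 0 0 -0.065 35;-0.004 0.03 0 0 0 -0.065 35'
python3 -m creep '0 0 0 0 0 -0.015 35;0 0 0 0 0 0 35;0 0 0 0 0 0 35'
python3 - <<'E'
from h import *
W=cam('wrist'); im=viewer.capture('wrist'); cv2.imwrite('pics/w9.png',im[:,:,::-1]); np.save('w9.npy',W,allow_pickle=True)
s=viewer.capture('scene')[120:320,120:440,::-1];t=viewer.capture('top');cv2.imwrite('pics/t9.png',t[:,:,::-1])
cv2.imwrite('pics/z9.png',np.hstack([im[:360,120:520,::-1],np.vstack([cv2.resize(s,(400,200)),cv2.resize(t[140:240,330:530,::-1],(400,160))])]))
E
```

```text
time: 44.48
tool_pos: [565.8, -191.4, 215.4]
tcp_rot: [-3.136, 0.001, 0.845]
contact_force: [0.8, -1.0, -0.2]
grip_width: 32.0
finger_force: 0.0
time: 45.15
tool_pos: [542.4, -20.6, 301.6]
tcp_rot: [-3.142, -0.0, 0.451]
contact_force: [0.8, 1.2, 0.4]
grip_width: 32.0
finger_force: 0.0
time: 45.82
tool_pos: [510.4, 219.5, 301.5]
tcp_rot: [3.142, 0.0, -0.068]
contact_force: [0.7, -0.5, 0.5]
grip_width: 32.1
finger_force: 0.0
time: 46.07
tool_pos: [510.8, 217.7, 301.4]
tcp_rot: [3.141, 0.0, -0.079]
contact_force: [0.2, -0.4, -0.6]
grip_width: 32.1
finger_force: 0.0
```

View pics/z9.png

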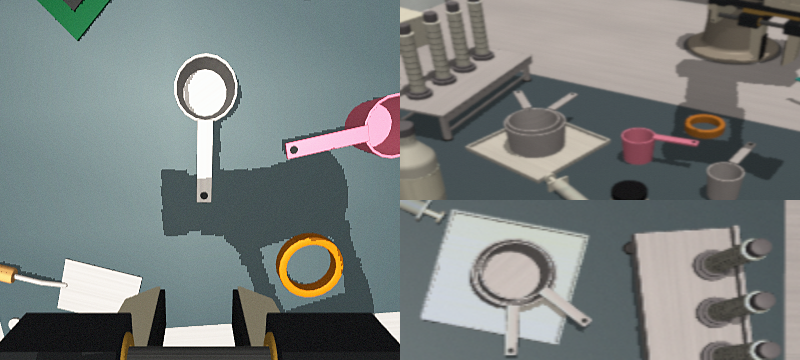

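Cup_b is nested concentrically in cup_a. Cup_d rim is centred at (327,87) with its strap tip at (324,202) in full-frame pixels.

```bash
python3 - <<'E'
from h import *
W=np.load('w9.npy',allow_pickle=True).item();V=np.load('w7.npy',allow_pickle=True).item()
for n,c,t,z,g in [('d',(327,87),(324,202),57,67.5)]:
    C=plane(W,c,z)[0];H=plane(W,t,z+5)[0];d=(H-C)[:2];L=np.hypot(*d)
    print(n,C.round(1),H.round(1),L.round(1),'yaw',np.arctan2(d[1],d[0]).round(3),'grip',(C[:2]+d/L*g).round(1),(H[:2]-d/L*30).round(1))
print(tri([(W,(324,202)),(V,(491,161))]))
# nested pair in top view: inner rim b, outer rim a
T=cam('top');q=lambda x,y:(330+x/2,140+(y-200)/1.6)
print('b',plane(T,q(512-400,274),69),'a',plane(T,q(512-400,275),63))
E
```

```text
d [623.6 201.2  57. ] [526. 211.  62.] 98.1 yaw 3.042 grip [556.5 207.9] [555.8 208. ]
(array([526.09403843, 211.07501713,  61.57334484]), [np.float64(0.20170586869819113), np.float64(0.20170586869835969)])
b [[ 615.11983763 -127.06836995   69.        ]] a [[ 614.52152305 -127.93757899   63.        ]]
```

```bash
python3 -m creep '0.023 -0.005 -0.01 0 0 -0.02 35;0.022 -0.005 -0.02 0 0 0 35;0 0 -0.03 0 0 0 35;0 0 -0.03 0 0 0 35;0 0 -0.03 0 0 0 35;0 0 -0.03 0 0 0 35;0 0 -0.025 0 0 0 35;0 0 -0.013 0 0 0 35'
python3 -m creep '0 0 -0.005 0 0 0 35;0 0 0 0 0 0 35;0 0 0 0 0 0 12;0 0 0 0 0 0 6;0 0 0 0 0 0 0;0 0 0 0 0 0 0;0 0 0 0 0 0 0;0 0 0 0 0 0 0'
```

```text
time: 46.88
tool_pos: [554.7, 206.4, 110.3]
tcp_rot: [3.14, 0.005, -0.102]
contact_force: [-0.6, -1.0, -0.3]
grip_width: 32.2
finger_force: 0.0
time: 47.55
tool_pos: [556.0, 208.1, 109.4]
tcp_rot: [-3.141, -0.001, -0.1]
contact_force: [-2.2, -0.0, 4.1]
grip_width: 13.6
finger_force: 30.0
```

```bash
python3 -m creep '0 0 0.004 0 0 0 0;0 0 0.01 0 0 0 0;0 0 0.016 0 0 0 0;0 0 0.02 0 0 0 0;0 0 0.02 0 0 0 0;0 0 0.02 0 0 0 0;0 0 0.015 0 0 0 0;0 0 0.007 0 0 0 0'
python3 -m creep '0.001 -0.005 0 0 0 -0.02 0;0.001 -0.01 0 0 0 -0.03 0;0.001 -0.015 0 0 0 -0.04 0;0.001 -0.019 0 0 0 -0.04 0;0.001 -0.019 0 0 0 -0.04 0;0.001 -0.019 0 0 0 -0.04 0;0.001 -0.019 0 0 0 -0.04 0;0.001 -0.019 0 0 0 -0.04 0'
python3 -m creep '0.001 -0.02 0 0 0 -0.04 0;0.001 -0.02 0 0 0 -0.04 0;0.001 -0.019 0 0 0 -0.04 0;0.001 -0.019 0 0 0 -0.04 0;0.001 -0.019 0 0 0 -0.04 0;0.001 -0.019 0 0 0 -0.04 0;0.001 -0.019 0 0 0 -0.04 0;0.001 -0.015 0 0 0 -0.04 0'
python3 -m creep '0.001 -0.011 0 0 0 -0.04 0;0.001 -0.005 0 0 0 -0.04 0;0 0 0 0 0 0 0;0 0 0 0 0 0 0;0 0 0 0 0 0 0'
python3 - <<'E'
from h import *
W=cam('wrist'); im=viewer.capture('wrist'); cv2.imwrite('pics/w10.png',im[:,:,::-1]); np.save('w10.npy',W,allow_pickle=True)
o=readout.get_obs(); P=o['tool_pos'];y=o['tcp_rot'][2]
a=np.linspace(0,2*np.pi,60);v=im[:,:,::-1].copy()
def circ(c,r,z,col): cv2.polylines(v,[proj(W,np.c_[c[0]+r*np.cos(a),c[1]+r*np.sin(a),np.full(60,z)]).round().astype(int)],True,col,1)
c=P[:2]+67.5*np.array([np.cos(y),np.sin(y)]); print(c,P,y)
circ(c,27.5,P[2]-109.4+57,(0,0,255)); circ((621,-130.7),50,63,(0,255,0))
s=viewer.capture('scene')[120:320,120:440,::-1]
cv2.imwrite('pics/z10.png',np.hstack([v[:400,160:560],cv2.resize(s,(400,400))]))
E
```

```text
time: 48.22
tool_pos: [556.6, 208.2, 223.6]
tcp_rot: [-3.14, -0.004, -0.1]
contact_force: [0.8, -0.5, -0.7]
grip_width: 13.2
finger_force: 30.0
time: 48.88
tool_pos: [563.1, 81.1, 219.0]
tcp_rot: [3.14, 0.003, -0.394]
contact_force: [0.6, 0.1, -1.2]
grip_width: 13.1
finger_force: 30.0
time: 49.55
tool_pos: [570.9, -69.2, 219.0]
tcp_rot: [3.14, 0.003, -0.715]
contact_force: [0.2, -0.1, -0.7]
grip_width: 13.3
finger_force: 30.0
time: 49.97
tool_pos: [573.5, -82.7, 220.1]
tcp_rot: [3.141, 0.001, -0.79]
contact_force: [-0.5, 0.9, -0.8]
grip_width: 13.1
finger_force: 30.0
[ 621.14787779 -130.4494897 ] [573.60050831 -82.53813765 220.27914102] -0.7892111288179953
```

View pics/z10.png

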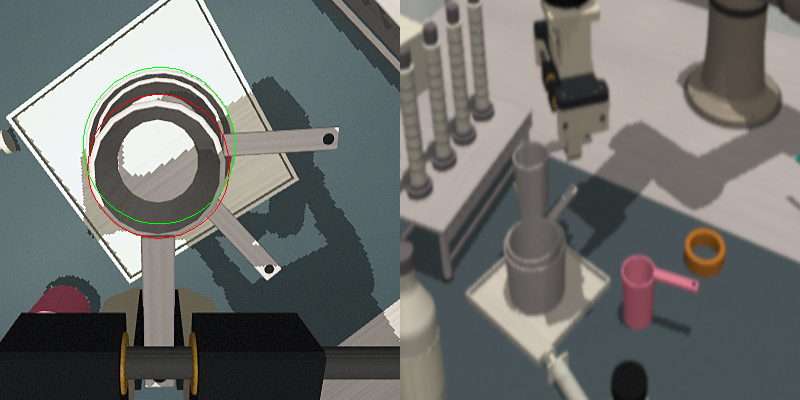

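Cup_d (rim centred at about (158,168) in the crop) is over the nest. The nest is about 3 mm closer to the tool than predicted, well inside the 12 mm clearance. I'll lower cup_d with a 2 mm correction.

```bash
python3 -m creep '-0.002 0.002 -0.006 0 0 0 0;0 0 -0.014 0 0 0 0;0 0 -0.018 0 0 0 0;0 0 -0.014 0 0 0 0;0 0 -0.01 0 0 0 0;0 0 -0.01 0 0 0 0;0 0 -0.008 0 0 0 0;0 0 0 0 0 0 0'
python3 -m creep '0 0 -0.006 0 0 0 0;0 0 -0.004 0 0 0 0;0 0 -0.001 0 0 0 0;0 0 0 0 0 0 0;0 0 0 0 0 0 0'
python3 -m creep '0 0 -0.001 0 0 0 0;0 0 -0.001 0 0 0 0;0 0 0 0 0 0 0;0 0 0 0 0 0 0'
```

```text
time: 50.73
tool_pos: [571.1, -80.7, 139.0]
tcp_rot: [3.14, 0.002, -0.79]
contact_force: [-0.4, 0.3, -0.2]
grip_width: 13.1
finger_force: 30.0
time: 51.15
tool_pos: [572.0, -81.1, 129.9]
tcp_rot: [-3.141, -0.0, -0.79]
contact_force: [-0.7, -0.5, -0.9]
grip_width: 13.3
finger_force: 30.0
time: 51.48
tool_pos: [571.9, -81.0, 127.7]
tcp_rot: [-3.142, -0.0, -0.79]
contact_force: [-0.9, 0.3, -1.3]
grip_width: 13.4
finger_force: 30.0
```

```bash
python3 -m creep '0 0 -0.001 0 0 0 0;0 0 -0.0005 0 0 0 0;0 0 0 0 0 0 0;0 0 0 0 0 0 0'
python3 -m creep '0 0 -0.0005 0 0 0 0;0 0 -0.0005 0 0 0 0;0 0 0 0 0 0 0;0 0 0 0 0 0 0'
```

```text
time: 51.82
tool_pos: [571.8, -80.8, 126.7]
tcp_rot: [-3.141, -0.0, -0.79]
contact_force: [-2.3, 1.6, 5.5]
grip_width: 13.2
finger_force: 30.0
time: 52.15
tool_pos: [571.5, -80.4, 126.2]
tcp_rot: [-3.141, 0.001, -0.79]
contact_force: [-5.3, 4.1, 10.7]
grip_width: 13.2
finger_force: 30.0
```

Contact at the expected height. I'll release, retreat, and inspect.

```bash
python3 -m creep '0 0 0.001 0 0 0 18;0 0 0 0 0 0 22;0 0 0 0 0 0 26;0 0 0 0 0 0 32;0 0 0 0 0 0 35;0 0 0.02 0 0 0 35;0 0 0.035 0 0 0 35;0 0 0.04 0 0 0 35'
python3 -m creep '0 0 0.03 0 0 0 35;0 0 0.03 0 0 0 35;-0.02 0.03 0 0 0 0 35;-0.02 0.03 0 0 0 0 35;-0.02 0.03 0 0 0 0 35;-0.02 0.03 0 0 0 0 35;0 0 0 0 0 0 35;0 0 0 0 0 0 35'
python3 - <<'E'
from h import *
s=viewer.capture('scene')[:,:,::-1];t=viewer.capture('top')[:,:,::-1];w=viewer.capture('wrist')[:,:,::-1]
cv2.imwrite('pics/z11.png',np.vstack([np.hstack([cv2.resize(s[130:330,110:376],(400,300)),cv2.resize(t[140:300,340:530],(400,300))]),np.hstack([cv2.resize(w,(400,300)),cv2.resize(t[20:350,60:500],(400,300))])]))
E
```

```text
time: 52.82
tool_pos: [570.8, -80.9, 220.0]
tcp_rot: [3.139, 0.005, -0.79]
contact_force: [1.2, -0.0, -1.0]
grip_width: 32.0
finger_force: 0.0
time: 53.48
tool_pos: [491.2, 40.2, 281.5]
tcp_rot: [-3.141, -0.001, -0.787]
contact_force: [0.2, -0.6, -0.2]
grip_width: 32.4
finger_force: 0.0
```

View pics/z11.png

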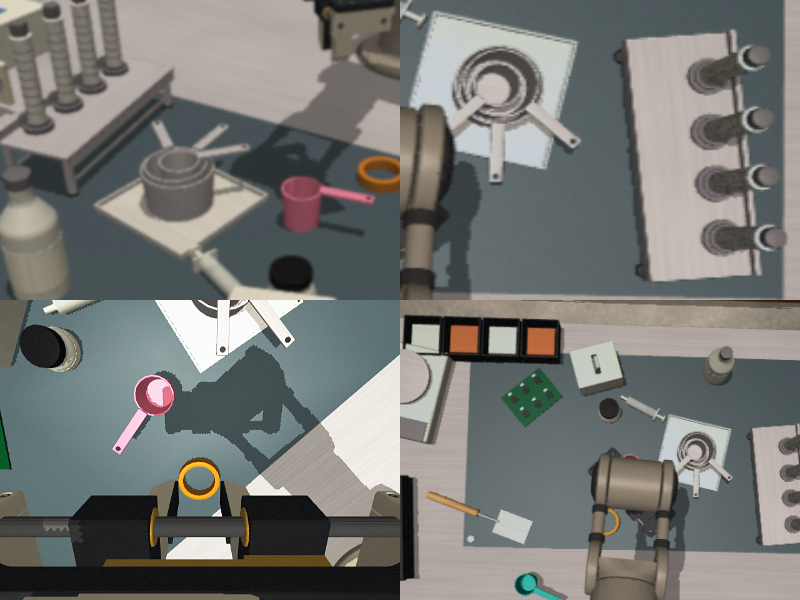

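The nest is concentric and flat, with cup_d at (492,88) and the cup_a rim centred at about (498,88). The four cylinders are upright, with feet at (708,76), (708,132), (709,182) and (719,237) in the top-right crop. One last numeric check of their distance from the rail.

```bash
python3 - <<'E'
from h import *
T=cam('top');q=lambda x,y:(340+(x-400)/2.105,140+y/1.875)
F=plane(T,[q(708,76),q(708,132),q(709,182),q(719,237)],79)
e=plane(T,[q(627,45),q(643,275)],70); u=(e[0]-e[1])[:2];u/=np.hypot(*u);n=np.array([u[1],-u[0]])
for f in F: print(f.round(), 'local x',((f-e[1])[:2]@n-60).round(1))
print('rail inner',plane(T,[q(733,40),q(752,275)],86).round(),[((p-e[1])[:2]@n-60).round(1) for p in plane(T,[q(733,40),q(752,275)],86)])
E
```

```text
[ 633. -356.   79.] local x 24.0
[ 564. -357.   79.] local x 19.5
[ 503. -358.   79.] local x 16.6
[ 436. -370.   79.] local x 23.1
rail inner [[ 677. -381.   86.]
 [ 391. -404.   86.]] [np.float64(52.0), np.float64(53.5)]
```

```bash
python3 -c "
from plant import order
print(order.close_job())"
```

```text
the job is handed in; nothing more can be done
None
```

I handed the job in at about 54 s: the three steel cups present (a, b, d) are nested on the tray, and all four cylinders stand upright in a row, feet within about 12 mm of the rail; the hand-in call returned no verdict.

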